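# Make up the spark-plug kit and the brake kit

### The job

Make up the two job kits from the stock lying loose on the worktable. Into the spark-plug tray (the one with a single round well) put the short extension bar and the slim plug socket; into the brake tray (the one with two round wells) put the small combination wrench, the fat wheel-nut socket in the wider well and the short caliper socket in the narrower well. Lay the bar and the wrench flat on the bottom of their tray's long slot and stand each socket upright on the bottom of its well. The long extension bar and the long wrench at the back of the table belong to neither kit and fit no slot.

Things in the scene. Friction and masses are not known exactly. Their poses are not given: they have to be found in the camera images.
- plug_tray: Spark-plug tray, fixed: grey shell, black foam, 184 mm (x) x 106 mm (y), rim 16 mm high; origin under its middle. Foam top z = 14 mm, bottom of all pockets z = 5 mm. Bar slot along x, centre x = 0, y = +25 mm, 166 x 30 mm. One well at x = +54, y = -22 mm, tapering from 36 mm across at the top to 28. A grip trench (x = -24 to 24, z = 5) crosses the whole tray, rim cut down: room for fingers beside the tool.
- brake_tray: Brake tray, fixed: shell, heights, trench and origin as plug_tray. Wrench slot along x, centre x = 0, y = +25 mm, 166 mm long, 38 mm wide at the ends, 24 mm at the necks (x = 24 to 40 either side); wrench either way round. Wider well (46 mm across at the top, 38 at the bottom) for the wheel-nut socket at x = +54, y = -22 mm; narrower well (40, 32) for the caliper socket at x = -54, y = -22 mm.
- bar_center (a point): Short extension bar, loose: round bare-steel bar 151 mm long along its y axis, 16 mm thick, lying flat; this point is its centre, half-way along and 8 mm up. It can roll. 0.12 kg, balanced near the middle.
- spanner_center (a point): Small combination wrench, loose: bare steel, 150 mm long along its y axis, heads up to 24 mm wide and 6 mm thick, the shank between them 8 mm wide and only 5 mm thick, lying flat on the table (z = 0): take it with the very fingertips; this point is its centre, half-way along and 3 mm up. 0.06 kg, balanced near the middle.
- plug_socket_center (a point): Slim plug socket, loose: bright steel, round, 20 mm across and 64 mm tall, standing on its open end with a small hexagon near the top; this point is its centre, 32 mm above its foot; z along its axis. The open carton right of the trays (about x = 0.45 to 0.83, y = -0.40 to -0.14) is heaped with fixed tools up to 0.22 m high: carry things round or over it.
- caliper_socket_center (a point): Short caliper socket, loose: bright steel, round, 24 mm across and only 40 mm tall, standing upright; this point is its centre, 20 mm above its foot; z along its axis.
- wheel_socket_center (a point): Fat wheel-nut impact socket, loose: dark steel, round, 30 mm across and 60 mm tall, with a groove round its upper part, standing upright; this point is its centre, 30 mm above its foot; z along its axis. About 0.2 kg.

How it is judged:
By the outcome, as a careful person would: the job done as asked, in the order asked, and still so for the second after the job is handed in, with the robot touching nothing.
It also fails if it takes over 141 s, if anything falls off the work surface, if the arm or the gripper's body presses on something with over 40 N, if the wrist force passes 120 N, or if a joint passes its speed limit or range.

### The arm

A 6-joint arm with a two-finger parallel gripper is mounted at the origin on a cart in front of the work surface, level with it; the furniture and walls round the work are solid. World frame = base frame: x ahead of the robot, y to its left, z up, the work surface at z = 0. Lengths are in m, angles in rad, forces in N, time in s.
With the tool pointing down it reaches from about 0.4 to 0.825 m from the base axis. Payload 7 kg.
Tool frame: the origin (TCP) lies midway between the tips of the shut fingers; the grasp point (between the pads) lies 19 mm behind it; y points along the fingers, z is the direction in which the jaws open and shut, and the axes are right-handed (so a half turn about y gives the same grasp; the last joint's range is limited). The gripper opens to 88 mm and grips with 3 to 60 N. Pads are 19 mm wide; open, the fingers measure 130 mm over their backs; the gripper's body (78 mm by 193 mm) begins 47 mm behind the grasp point.
Start: joints at [1.47, 0.359, 0.012, 0, -1.224, -0.288], TCP at [0.256, 0.625, 0.227] pointing down, gripper open.
Joint ranges: [-3.07, 3.07], [-1.43, 2.12], [-1.02, 1.25], [-3.03, 1.67], [-3.05, -0], [-3.03, 3.03]. Speed limits (rad/s): [2.39, 2.39, 3.01, 3.14, 3.14, 3.14].

### API

Orientations are given as [roll, pitch, yaw] about the fixed x, y, z axes, in that order (R = Rz(yaw) Ry(pitch) Rx(roll)).
In Python, from station import arm gives the robot as it stands.
- The arm moves only by the tool move_arm, never from a script. Its argument "deltas" is a list of rows, each an object with "dp": the shift along the tool's x, y, z in mm, a list of three; "rotation": the turn, a rotation vector about the tool's x, y, z in degrees, a list of three. A call has 1 to 5 rows; each row shifts and turns the pose as measured when the row begins, along the tool's axes as they then stand; what a row does not reach is not made up. A row lasts 1/12 s, in which the tool goes at most 41.7 mm and 7.16 degrees, less where a joint would pass 70% of its speed; a pose out of reach is approached as far as the arm can. A call is refused whole if a number of a shift passes 41.7 or a number of a turn 7.16, either way. A call with a gripper value outside its range is refused whole. "jaw" is the closure in counts, from 0 (fully open) to 255 (shut), set as the call begins (left out, the last holds). The fingers move at their own pace and stop on an object; "squeeze" is the grip in N (left out, the last holds). Time passes only in rows, so rows that do not move let the fingers close. It gives the time, the measured TCP pose, the force and the opening at its end, in the units of the state.
- arm.get_state(): the state, without advancing time (a new reading comes with each control period).
- arm.grab_frame(name): name is "side" or "top" or "wrist"; returns a dict with "pixels" (480x640x3 uint8, red, green, blue), "z_map" (480x640 float32, m along the optical axis (not along the pixel's ray), 0 where there is no reading), "fx", "fy", "cx", "cy" (pixels), "cam_to_world" (4x4, takes a point from camera to world coordinates); the wrist camera has in their place "mount" (4x4, takes a point from camera to tool coordinates, whose origin is the TCP and whose axes are the tool frame's). Camera axes: x right, y down, z forward; pixel columns grow to the right and rows downward; lengths in m; the calibration is good to about 2 mm. A picture is of the moment at which its call begins: read the wrist's pose just before it.
- arm.job_done(): hands the job in, once; it reports no verdict.
The state is a dict: "t": time; "q": joint angles; "qd": joint speeds; "joint_efforts": joint torques, N m; "eef_pos": TCP position; "ee_rot": TCP orientation; "force": force on the tool from outside, world axes, zero at the start; "moment": the same for the moment, N m; "width": finger opening in m.
Only numpy, scipy, OpenCV 4.12 (cv2) and the standard library are available. Lean on these libraries where they do the work, as an engineer would, in place of code of your own. Each camera call takes 0.05 s, during which the arm holds its last target.

## Working session

There is one attempt and no reset: what is moved stays moved. The work goes in short steps, Python scripts to look and compute and a tool call to move; the robot and the scene stay as the last step left them, time stands still between calls to the robot, and variables do not carry over. Pictures are saved under pics/ and viewed, and the job is handed in when it is done.

Besides the shell and the picture viewer there is one more tool, called after "Call:" as name(argument=value, ...), one argument or row to a line, values as JSON. move_arm: Moves the arm, as the interface text tells. Its arguments: {"type":"object","properties":{"deltas":{"type":"array","items":{"type":"object","properties":{"dp":{"type":"array","items":{"type":"number"}},"rotation":{"type":"array","items":{"type":"number"}}}}},"jaw":{"type":"number"},"squeeze":{"type":"number"}},"required":["deltas"]}

```bash
mkdir -p pics; ls
cat > h.py <<'E'
import numpy as np, cv2
from station import arm
from scipy.spatial.transform import Rotation as R
def grab(n,f):
    d=arm.grab_frame(n); cv2.imwrite('pics/'+f+'.png',d['pixels'][...,::-1]); np.savez('/tmp/'+f+'.npz',**d); return d
E
python3 - <<'E'
from h import *
s=arm.get_state();print(s)
for n in('side','top','wrist'):
    d=grab(n,n+'0')
    for k in d:
        if k not in('pixels','z_map'):print(n,k,np.round(d[k],4).tolist() if k!='name' else d[k])
print(arm.get_state()['t'])
E
```

```text
pics
{'t': 0.0, 'q': array([ 1.47009387e+00,  3.59394300e-01,  1.10356081e-02, -3.29905773e-04,
       -1.22415361e+00, -2.88084490e-01]), 'qd': array([ 0.00040722,  0.00080957,  0.00183962, -0.00067937,  0.00132538,
        0.00211053]), 'joint_efforts': array([-2.07930789e-03, -5.82718277e+01,  2.93066365e+01,  6.99753195e+00,
        7.07507323e-03, -1.52584389e-04]), 'eef_pos': array([0.25572287, 0.62412385, 0.22561146]), 'ee_rot': array([-1.56906295e+00,  1.90229095e-04,  2.75269352e+00]), 'force': array([ 0.31101689, -0.99434708, -0.4531181 ]), 'moment': array([-0.02266153, -0.03088053, -0.00495179]), 'width': 0.08766475780781585}
side fx 443.5428
side fy 443.5428
side cx 311.7812
side cy 242.121
side cam_to_world [[0.9167, -0.1513, 0.3699, 0.0967], [-0.3996, -0.3688, 0.8392, -0.9832], [0.0094, -0.9171, -0.3985, 0.5105], [0.0, 0.0, 0.0, 1.0]]
top fx 437.7167
top fy 437.7167
top cx 324.3974
top cy 240.827
top cam_to_world [[0.0613, -0.9753, 0.2121, 0.3412], [-0.9981, -0.0604, 0.0108, -0.0071], [0.0022, -0.2123, -0.9772, 1.0054], [0.0, 0.0, 0.0, 1.0]]
wrist fx 346.1689
wrist fy 346.1689
wrist cx 313.1451
wrist cy 238.3241
wrist mount [[-0.0005, 0.9516, 0.3073, -0.0837], [0.0005, -0.3073, 0.9516, -0.1586], [1.0, 0.0006, -0.0003, 0.0007], [0.0, 0.0, 0.0, 1.0]]
0.15
```

View pics/top0.png

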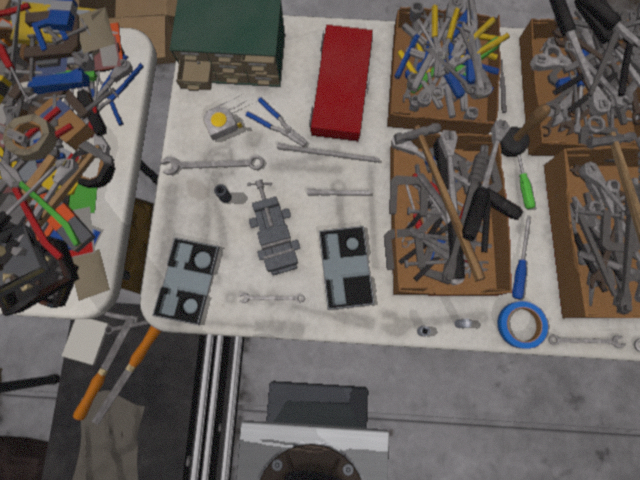

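View pics/side0.png

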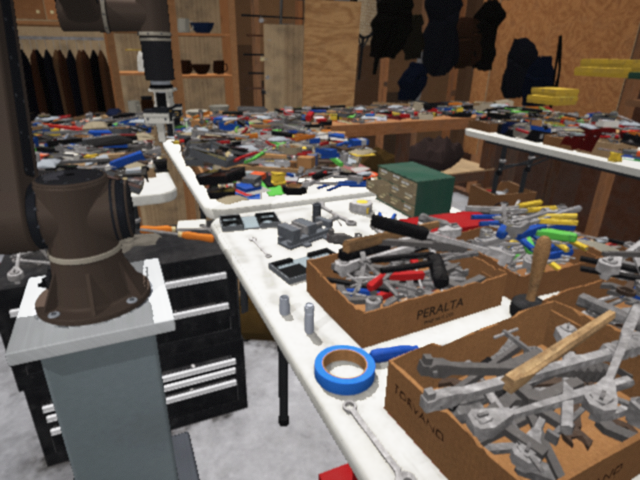

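View pics/wrist0.png

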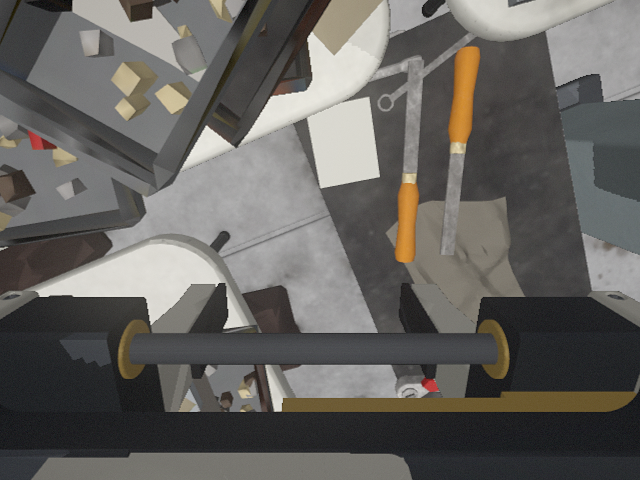

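The top view shows the brake tray at (190,280), the plug tray at (346,268), the short bar at (340,191), the small wrench at (272,298), the wheel socket at (222,193), and two sockets at (427,330) and (467,323). I'll enlarge these areas.

Run:
```python
import cv2
im=cv2.imread('pics/top0.png')
def c(x0,y0,w,h,f,n): cv2.imwrite('pics/'+n+'.png',cv2.resize(im[y0:y0+h,x0:x0+w],None,fx=f,fy=f,interpolation=cv2.INTER_CUBIC))
c(150,170,160,160-5,5,'cA') if 0 else c(150,180,155,150,4,'cA')
c(300,170,100,150,4,'cB'); c(400,300,100,50,8,'cC')
```

```text
(no output)
```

View pics/cA.png

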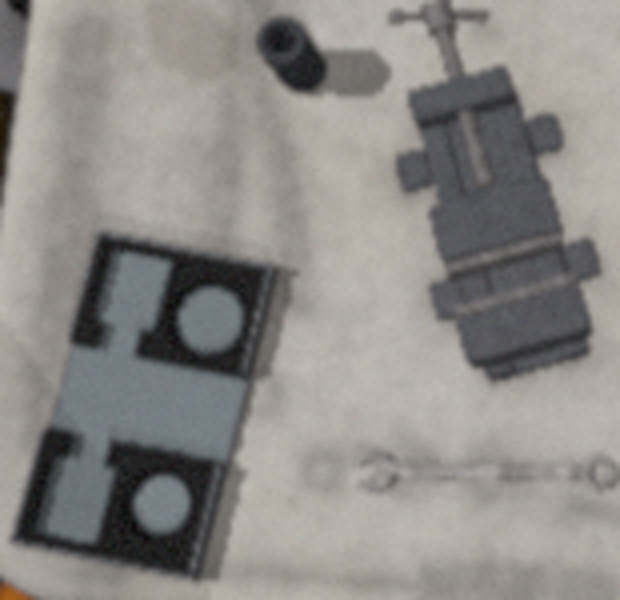

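View pics/cB.png

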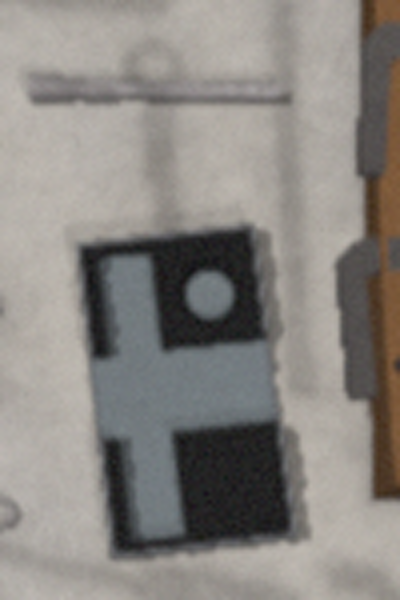

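View pics/cC.png

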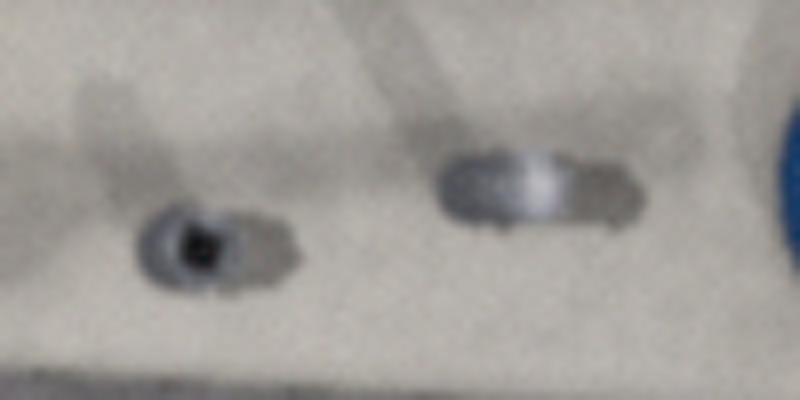

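```bash
cat >> h.py <<'E'
def ray(d,u,v,T=None):
    T=d['cam_to_world'] if T is None else T
    r=T[:3,:3]@np.array([(u-d['cx'])/d['fx'],(v-d['cy'])/d['fy'],1]); return T[:3,3],r
def onz(d,u,v,z,T=None):
    o,r=ray(d,u,v,T); return o+r*(z-o[2])/r[2]
def tcpT(s):
    T=np.eye(4);T[:3,:3]=R.from_euler('xyz',s['ee_rot']).as_matrix();T[:3,3]=s['eef_pos'];return T
E
python3 - <<'E'
from h import *
d=dict(np.load('/tmp/top0.npz'))
def p(n,c,x,y,z):
    f={'A':(150,180,4),'B':(300,170,4),'C':(400,300,8)}[c]
    u=f[0]+(x+.5)/f[2]-.5;v=f[1]+(y+.5)/f[2]-.5
    q=onz(d,u,v,z);print(n,np.round(q,4)); 
    return q
a=p('brk wide','A',210,320,.0095);b=p('brk narrow','A',162,503,.0095);print(np.degrees(np.arctan2(*(a-b)[[1,0]])),np.linalg.norm(a-b))
c=[p('brk cnr','A',*k,.016) for k in((101,235),(276,268),(200,578),(14,542))];print(np.mean(c,0),[np.linalg.norm(c[i]-c[i-1]) for i in range(4)])
p('plug well','B',210,294,.0095)
c=[p('plug cnr','B',*k,.016) for k in((80,245),(250,228),(290,540),(113,555))];print(np.mean(c,0),[np.linalg.norm(c[i]-c[i-1]) for i in range(4)])
print(np.degrees(np.arctan2(*(c[0]-c[3])[[1,0]])),np.degrees(np.arctan2(*(c[1]-c[2])[[1,0]])))
p('wheel top','A',284,42,.06)
p('cal top','C',185,246,.04)
p('plug top','C',475,188,.064)
p('bar l','B',30,90,.008);p('bar r','B',291,95,.008)
p('wr l','A',365,473,.003);p('wr r','A',620,473,.003)
E
```

```text
brk wide [0.4957 0.2825 0.0095]
brk narrow [0.39   0.2969 0.0095]
-7.753781692804953 0.10663670507125096
brk cnr [0.5404 0.3495 0.016 ]
brk cnr [0.5272 0.2464 0.016 ]
brk cnr [0.35   0.2687 0.016 ]
brk cnr [0.3632 0.3745 0.016 ]
[0.44520443 0.30975745 0.016     ] [np.float64(0.17889628916211145), np.float64(0.10401713393307045), np.float64(0.17866555594313888), np.float64(0.1066085576452979)]
plug well [ 0.5559 -0.0608  0.0095]
plug cnr [0.5789 0.0164 0.016 ]
plug cnr [ 0.5952 -0.0818  0.016 ]
plug cnr [ 0.4164 -0.112   0.016 ]
plug cnr [ 0.402  -0.0134  0.016 ]
[ 0.49813916 -0.04771749  0.016     ] [np.float64(0.17936620047057797), np.float64(0.09952607054026955), np.float64(0.18127914003505466), np.float64(0.09960200140797773)]
9.555953448262123 9.572698302888165
wheel top [0.6492 0.2453 0.06  ]
cal top [ 0.3663 -0.2207  0.04  ]
plug top [ 0.3854 -0.2918  0.064 ]
bar l [0.674  0.0524 0.008 ]
bar r [ 0.6806 -0.1034  0.008 ]
wr l [0.4143 0.1857 0.003 ]
wr r [0.4232 0.0408 0.003 ]
```

```bash
cat >> h.py <<'E'
def norm(a): return (a+180)%360-180
def plan(x,y,z,yaw=None,n=None,level=False,vmax=40,wmax=7):
    """rows (tool axes, mm/deg) in a straight line from the measured pose"""
    s=arm.get_state();p=s['eef_pos']*1000;Rm=R.from_euler('xyz',s['ee_rot'])
    yw=np.degrees(s['ee_rot'][2]); yaw=yw if yaw is None else yaw
    tgt=R.from_euler('xyz',[-90,0,yaw],degrees=True)
    tgt=R.from_euler('z',norm(yaw-yw),degrees=True)*R.from_euler('xyz',[-90,0,yw],degrees=True)
    rv=(Rm.inv()*tgt).as_rotvec(degrees=True)
    D=np.array([x,y,z])*1000-p
    k=n or int(max(np.ceil(np.linalg.norm(D)/vmax),np.ceil(np.abs(rv).max()/wmax),1))
    print('D',np.round(D,1),'rows',k,'rot/row',np.round(rv/k,1))
    for i in range(k):
        print(i+1,np.round(Rm.inv().apply(D/k),1).tolist()); Rm=Rm*R.from_rotvec(rv/k,degrees=True)
def st():
    s=arm.get_state();print('t',round(s['t'],2),'p',np.round(s['eef_pos']*1000,1),'rpy',np.round(np.degrees(s['ee_rot']),1),'F',np.round(s['force'],1),'w',round(s['width']*1000,1),'q',np.round(s['q'],2))
E
python3 -c "
from h import *
plan(.62,.04,.2,90)"
```

```text
D [ 364.2 -584.2  -25.8] rows 18 rot/row [-0.   3.8 -0. ]
1 [-31.0, 1.5, 22.4]
2 [-32.4, 1.5, 20.3]
3 [-33.7, 1.5, 18.1]
4 [-34.8, 1.5, 15.9]
5 [-35.8, 1.5, 13.5]
6 [-36.6, 1.5, 11.2]
7 [-37.2, 1.5, 8.7]
8 [-37.7, 1.4, 6.3]
9 [-38.1, 1.4, 3.8]
10 [-38.2, 1.4, 1.3]
11 [-38.2, 1.4, -1.2]
12 [-38.1, 1.4, -3.7]
13 [-37.7, 1.4, -6.2]
14 [-37.2, 1.4, -8.7]
15 [-36.6, 1.4, -11.1]
16 [-35.8, 1.4, -13.5]
17 [-34.8, 1.4, -15.8]
18 [-33.7, 1.4, -18.1]
```

Call:
move_arm(
  deltas=[
    {"dp":[-31,1,22],"rotation":[0,4,0]},
    {"dp":[-32,1,20],"rotation":[0,4,0]},
    {"dp":[-34,1,18],"rotation":[0,4,0]},
    {"dp":[-35,1,16],"rotation":[0,4,0]},
    {"dp":[-36,1,13],"rotation":[0,4,0]},
  ],
)

```text
t: 0.57
eef_pos: [0.3549, 0.4613, 0.2169]
ee_rot: [-1.566, 0.002, 2.4]
force: [1.4, 0.0, 0.3]
width: 0.0876
```

```bash
python3 -c "
from h import *
st();plan(.62,.04,.2,90)"
```

```text
t 0.57 p [354.9 461.3 216.9] rpy [-8.970e+01  1.000e-01  1.375e+02] F [1.4 0.  0.3] w 87.6 q [ 1.25  0.22 -0.21  0.   -1.15 -0.42]
D [ 265.1 -421.3  -16.9] rows 13 rot/row [-0.   3.7 -0. ]
1 [-36.9, 1.4, 10.1]
2 [-37.5, 1.4, 7.7]
3 [-37.9, 1.4, 5.3]
4 [-38.2, 1.4, 2.9]
5 [-38.3, 1.4, 0.5]
6 [-38.2, 1.4, -2.0]
7 [-38.0, 1.3, -4.4]
8 [-37.7, 1.3, -6.8]
9 [-37.2, 1.3, -9.2]
10 [-36.5, 1.3, -11.6]
11 [-35.7, 1.3, -13.9]
12 [-34.7, 1.3, -16.1]
13 [-33.6, 1.3, -18.3]
```

Call:
move_arm(
  deltas=[
    {"dp":[-37,1,10],"rotation":[0,4,0]},
    {"dp":[-38,1,7],"rotation":[0,4,0]},
    {"dp":[-38,1,5],"rotation":[0,4,0]},
    {"dp":[-38,1,2],"rotation":[0,4,0]},
    {"dp":[-38,1,0],"rotation":[0,4,0]},
  ],
)

```text
t: 0.98
eef_pos: [0.4583, 0.2896, 0.2119]
ee_rot: [-1.567, 0.004, 2.035]
force: [1.2, 0.1, -0.7]
width: 0.0877
```

Call:
move_arm(
  deltas=[
    {"dp":[-38,1,-3],"rotation":[0,4,0]},
    {"dp":[-38,1,-5],"rotation":[0,4,0]},
    {"dp":[-38,1,-8],"rotation":[0,4,0]},
    {"dp":[-37,1,-10],"rotation":[0,4,0]},
    {"dp":[-36,1,-13],"rotation":[0,3,0]},
  ],
)

```text
t: 1.4
eef_pos: [0.5565, 0.1141, 0.2076]
ee_rot: [-1.568, 0.004, 1.686]
force: [0.6, 1.2, -0.7]
width: 0.0876
```

```bash
python3 -c "
from h import *
st();plan(.62,.04,.2,90)"
```

```text
t 1.4 p [556.5 114.1 207.6] rpy [-89.9   0.3  96.6] F [ 0.6  1.2 -0.7] w 87.6 q [ 0.55  0.2  -0.26  0.   -1.12 -0.44]
D [ 63.5 -74.1  -7.6] rows 3 rot/row [-0.   2.2 -0.1]
1 [-27.0, 2.6, -18.2]
2 [-26.2, 2.6, -19.2]
3 [-25.5, 2.5, -20.2]
```

Call:
move_arm(
  deltas=[
    {"dp":[-27,2,-18],"rotation":[0,2,0]},
    {"dp":[-26,3,-19],"rotation":[0,2,0]},
    {"dp":[-26,2,-20],"rotation":[0,2,0]},
    {"dp":[0,0,0],"rotation":[0,0,0]},
  ],
)

```text
t: 1.73
eef_pos: [0.6231, 0.0291, 0.1996]
ee_rot: [-1.568, 0.006, 1.567]
force: [0.0, 0.6, -0.1]
width: 0.0874
```

```bash
python3 -c "
from h import *
st();s=arm.get_state();np.savez('/tmp/s1.npz',T=tcpT(s));grab('wrist','w1')"
```

```text
t 1.73 p [623.1  29.1 199.6] rpy [-89.8   0.3  89.8] F [ 0.   0.6 -0.1] w 87.4 q [ 0.36  0.3  -0.14  0.   -1.14 -0.37]
```

View pics/w1.png

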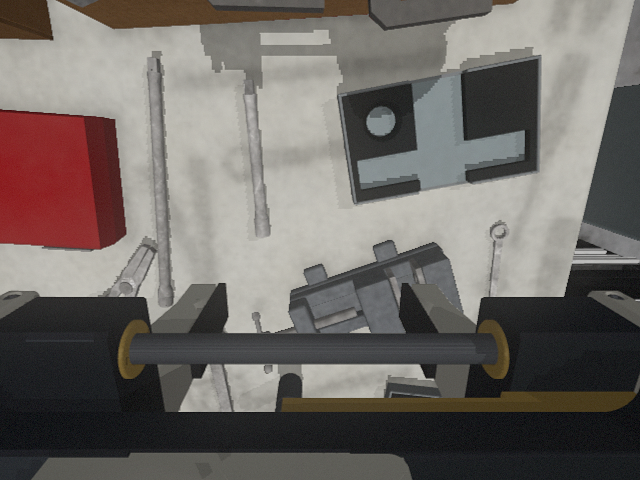

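The short bar runs from (250,72) to (262,236). The plug tray's corners are near (340,96), (540,57), (537,170) and (356,203). I'll enlarge it.

Run:
```python
import cv2
im=cv2.imread('pics/w1.png')
def c(x0,y0,w,h,f,n): cv2.imwrite('pics/'+n+'.png',cv2.resize(im[y0:y0+h,x0:x0+w],None,fx=f,fy=f,interpolation=cv2.INTER_CUBIC))
c(330,40,220,180,3.5,'w1t'); c(230,60,50,190,3,'w1b')
```

```text
(no output)
```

View pics/w1t.png

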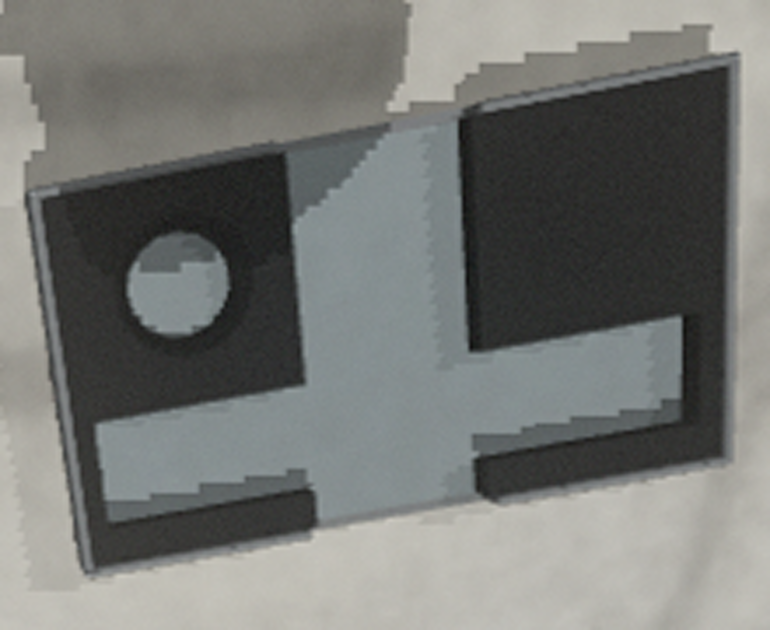

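View pics/w1b.png

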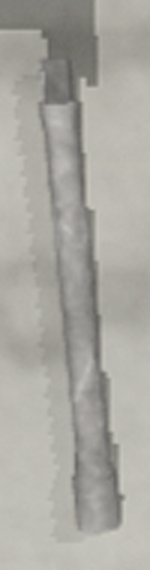

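```bash
cat >> h.py <<'E'
def fit2d(model,meas):
    """rigid 2D fit, returns origin, yaw deg, residuals"""
    m=np.array(model,float);q=np.array(meas)[:,:2];mc=m.mean(0);qc=q.mean(0)
    H=(m-mc).T@(q-qc);a=np.arctan2(H[0,1]-H[1,0],H[0,0]+H[1,1]);c,s=np.cos(a),np.sin(a);Rr=np.array([[c,-s],[s,c]])
    o=qc-Rr@mc;return o,np.degrees(a),q-(m@Rr.T+o)
def crop(u0,v0,f): return lambda x,y:(u0+(x+.5)/f-.5,v0+(y+.5)/f-.5)
E
python3 - <<'E'
from h import *
d=dict(np.load('/tmp/w1.npz'));T=np.load('/tmp/s1.npz')['T']@d['mount']
k=crop(330,40,3.5)
c=[onz(d,*k(*p),.016,T)*1000 for p in((28,190),(738,55),(732,462),(88,575))]
o,a,r=fit2d([(92,-53),(-92,-53),(-92,53),(92,53)],c);print(o,a,r.round(1).tolist())
Ra=R.from_euler('z',a,degrees=True).as_matrix()[:2,:2]
print('well',o+Ra@[54,-22],'slot',o+Ra@[0,25])
print('well meas bottom',onz(d,*k(178,285),.005,T)*1000)
k=crop(230,60,3)
b=[onz(d,*k(*p),.010,T)*1000 for p in((57,60),(99,530))];print(b,np.linalg.norm(b[0]-b[1]),(b[0]+b[1])/2)
v=b[0]-b[1];print(np.degrees(np.arctan2(v[1],v[0])))
for p in((62,102),(84,390)):print(onz(d,*k(*p),.010,T)*1000)
E
```

```text
[500.07694102 -48.82262556] 10.01775316844096 [[-0.5, 0.5], [0.8, 1.3], [0.8, -0.7], [-1.1, -1.2]]
well [557.08062455 -61.09373246] slot [495.72810819 -24.20377804]
well meas bottom [556.76933748 -60.96289551   5.        ]
[array([681.2953585, -97.4458292,  10.       ]), array([675.5845894 ,  53.86716967,  10.        ])] 151.4207268213559 [678.43997395 -21.78932977  10.        ]
-87.83860114783793
[680.45669266 -85.48767073  10.        ]
[678.28904492   4.43122198  10.        ]
```

```bash
python3 -c "
from h import *
plan(.6785,-.022,.10,92.2);plan(.6785,-.022,.03,92.2,n=3)"
```

```text
D [ 56.6 -52.3 -99.5] rows 4 rot/row [-0.1 -0.6 -0.1]
1 [-12.9, 24.9, -14.3]
2 [-13.1, 24.9, -14.1]
3 [-13.3, 24.9, -14.0]
4 [-13.4, 24.9, -13.8]
D [  56.6  -52.3 -169.5] rows 3 rot/row [-0.1 -0.8 -0.1]
1 [-17.1, 56.5, -19.1]
2 [-17.5, 56.5, -18.8]
3 [-17.8, 56.5, -18.5]
```

Call:
move_arm(
  deltas=[
    {"dp":[-13,25,-14],"rotation":[0,-1,0]},
    {"dp":[-13,25,-14],"rotation":[0,-1,0]},
    {"dp":[-13,25,-14],"rotation":[0,0,0]},
    {"dp":[-13,25,-14],"rotation":[0,0,0]},
    {"dp":[0,25,0],"rotation":[0,0,0]},
  ],
)

```text
t: 2.2
eef_pos: [0.6846, -0.0206, 0.0781]
ee_rot: [-1.58, 0.002, 1.608]
force: [0.1, 1.0, -0.3]
width: 0.0875
```

```bash
python3 -c "
from h import *
st();plan(.6785,-.022,.0025,92.2,vmax=25)"
```

```text
t 2.2 p [684.6 -20.6  78.1] rpy [-90.6   0.1  92.2] F [ 0.1  1.  -0.3] w 87.5 q [ 0.26  0.48 -0.15  0.01 -0.92 -0.22]
D [ -6.1  -1.4 -75.6] rows 4 rot/row [ 0.1 -0.  -0. ]
1 [-0.3, 18.9, 1.7]
2 [-0.3, 18.9, 1.7]
3 [-0.3, 18.9, 1.6]
4 [-0.3, 18.9, 1.6]
```

Call:
move_arm(
  deltas=[
    {"dp":[0,18,2],"rotation":[0.5,0,0]},
    {"dp":[0,18,2],"rotation":[0,0,0]},
    {"dp":[0,18,2],"rotation":[0,0,0]},
    {"dp":[0,14,1],"rotation":[0,0,0]},
    {"dp":[0,0,0],"rotation":[0,0,0]},
  ],
)

```text
t: 2.62
eef_pos: [0.6739, -0.0194, 0.0009]
ee_rot: [-1.564, 0.003, 1.61]
force: [0.3, -0.2, 1.4]
width: 0.0877
```

```bash
python3 -c "
from h import *
st();plan(.6785,-.022,.0025,92.2,vmax=25)"
```

```text
t 2.62 p [673.9 -19.4   0.9] rpy [-89.6   0.2  92.3] F [ 0.3 -0.2  1.4] w 87.7 q [ 0.26  0.56 -0.22  0.   -0.79 -0.22]
D [ 4.6 -2.6  1.6] rows 1 rot/row [-0.4  0.1 -0.2]
1 [-2.8, -1.6, -4.5]
```

Call:
move_arm(
  deltas=[
    {"dp":[-2.5,-1.5,-4.5],"rotation":[-0.4,0,0]},
    {"dp":[0,0,0],"rotation":[0,0,0]},
  ],
)

```text
t: 2.78
eef_pos: [0.678, -0.0205, 0.002]
ee_rot: [-1.57, 0.004, 1.612]
force: [0.4, -0.2, 0.9]
width: 0.0877
```

Call:
move_arm(
  deltas=[
    {"dp":[0,0,0],"rotation":[0,0,0]},
    {"dp":[0,0,0],"rotation":[0,0,0]},
    {"dp":[0,0,0],"rotation":[0,0,0]},
    {"dp":[0,0,0],"rotation":[0,0,0]},
    {"dp":[0,0,0],"rotation":[0,0,0]},
  ],
  jaw=255,
  squeeze=25,
)

```text
t: 3.2
eef_pos: [0.6785, -0.0193, 0.0039]
ee_rot: [-1.572, 0.003, 1.614]
force: [0.6, -0.5, -0.2]
width: 0.0598
```

```bash
python3 -c "
from h import *
st()"
```

```text
t 3.2 p [678.5 -19.3   3.9] rpy [-90.1   0.2  92.5] F [ 0.6 -0.5 -0.2] w 59.8 q [ 0.26  0.56 -0.22  0.   -0.79 -0.22]
```

Call:
move_arm(
  deltas=[
    {"dp":[-1,1,0],"rotation":[0,0,0]},
    {"dp":[-0.5,0.5,0],"rotation":[0,0,0]},
    {"dp":[-0.5,0.5,0],"rotation":[0,0,0]},
    {"dp":[0,0.5,0],"rotation":[0,0,0]},
    {"dp":[0,0.5,0],"rotation":[0,0,0]},
  ],
)

```text
t: 3.62
eef_pos: [0.6788, -0.0216, 0.0013]
ee_rot: [-1.573, 0.003, 1.613]
force: [-0.4, 0.1, 0.1]
width: 0.0265
```

Call:
move_arm(
  deltas=[
    {"dp":[0,0.3,0],"rotation":[0,0,0]},
    {"dp":[0,0.3,0],"rotation":[0,0,0]},
    {"dp":[0,0.3,0],"rotation":[0,0,0]},
    {"dp":[0,0.3,0],"rotation":[0,0,0]},
    {"dp":[0,0.3,0],"rotation":[0,0,0]},
  ],
)

```text
t: 4.03
eef_pos: [0.6788, -0.0217, 0.0006]
ee_rot: [-1.573, 0.003, 1.614]
force: [-0.7, -0.1, 4.3]
width: 0.0153
```

Call:
move_arm(
  deltas=[
    {"dp":[0,-15,0],"rotation":[0,0,0]},
    {"dp":[0,-35,0],"rotation":[0,0,0]},
    {"dp":[0,-40,0],"rotation":[0,0,0]},
    {"dp":[0,-40,0],"rotation":[0,0,0]},
    {"dp":[0,-10,0],"rotation":[0,0,0]},
  ],
)

```text
t: 4.45
eef_pos: [0.6742, -0.0221, 0.1373]
ee_rot: [-1.558, 0.004, 1.612]
force: [1.8, 0.3, 0.0]
width: 0.0147
```

```bash
python3 -c "
from h import *
st();plan(.4957,-.0242,.13,10.0)"
```

```text
t 4.45 p [674.2 -22.1 137.3] rpy [-89.3   0.3  92.4] F [1.8 0.3 0. ] w 14.7 q [ 0.26  0.43 -0.09  0.   -1.06 -0.22]
D [-178.5   -2.1   -7.3] rows 12 rot/row [-0.   6.9 -0.1]
1 [0.4, 0.8, 14.9]
2 [-1.3, 0.8, 14.8]
3 [-3.1, 0.8, 14.5]
4 [-4.8, 0.8, 14.1]
5 [-6.5, 0.7, 13.4]
6 [-8.0, 0.7, 12.5]
7 [-9.5, 0.7, 11.5]
8 [-10.8, 0.7, 10.3]
9 [-11.9, 0.7, 8.9]
10 [-12.9, 0.7, 7.4]
11 [-13.7, 0.6, 5.8]
12 [-14.3, 0.6, 4.1]
```

Call:
move_arm(
  deltas=[
    {"dp":[0,1,15],"rotation":[0,6.9,0]},
    {"dp":[-1,1,15],"rotation":[0,6.9,0]},
    {"dp":[-3,1,14.5],"rotation":[0,6.9,0]},
    {"dp":[-5,1,14],"rotation":[0,6.9,0]},
    {"dp":[-6.5,1,13.5],"rotation":[0,6.9,0]},
  ],
)

```text
t: 4.87
eef_pos: [0.6019, -0.022, 0.1363]
ee_rot: [-1.57, 0.003, 0.992]
force: [-0.4, -0.5, -1.5]
width: 0.0148
```

Call:
move_arm(
  deltas=[
    {"dp":[-8,1,12.5],"rotation":[0,6.9,0]},
    {"dp":[-9.5,1,11.5],"rotation":[0,6.9,0]},
    {"dp":[-11,1,10],"rotation":[0,6.9,0]},
    {"dp":[-12,1,9],"rotation":[0,6.9,0]},
    {"dp":[-13,1,7.5],"rotation":[0,6.9,0]},
  ],
)

```text
t: 5.28
eef_pos: [0.5223, -0.021, 0.1288]
ee_rot: [-1.571, 0.004, 0.367]
force: [0.3, 1.1, -0.9]
width: 0.0153
```

```bash
python3 -c "
from h import *
st();plan(.4957,-.0242,.13,10.0)"
```

```text
t 5.28 p [522.3 -21.  128.8] rpy [-90.    0.3  21. ] F [ 0.3  1.1 -0.9] w 15.3 q [ 0.34  0.2  -0.45  0.   -0.92 -1.54]
D [-26.6  -3.2   1.2] rows 2 rot/row [ 0.   5.5 -0.1]
1 [-13.0, -0.5, 3.3]
2 [-13.2, -0.6, 2.0]
```

Call:
move_arm(
  deltas=[
    {"dp":[-13,0,2],"rotation":[0,6,0]},
    {"dp":[-6,0,1],"rotation":[0,1,0]},
    {"dp":[0,0,0],"rotation":[0,0,0]},
    {"dp":[0,0,0],"rotation":[0,0,0]},
  ],
)

```text
t: 5.62
eef_pos: [0.4984, -0.0245, 0.1275]
ee_rot: [-1.57, 0.006, 0.231]
force: [0.8, -1.4, -1.6]
width: 0.0151
```

```bash
python3 -c "
from h import *
st();plan(.4957,-.0242,.04,10.0)
s=arm.get_state();np.savez('/tmp/s2.npz',T=tcpT(s));grab('wrist','w2')"
```

```text
t 5.62 p [498.4 -24.5 127.5] rpy [-89.9   0.3  13.2] F [ 0.8 -1.4 -1.6] w 15.1 q [ 0.34  0.16 -0.5  -0.   -0.91 -1.68]
D [ -2.7   0.3 -87.5] rows 3 rot/row [-0.   1.1 -0.1]
1 [-0.7, 29.2, 0.3]
2 [-0.8, 29.2, 0.3]
3 [-0.8, 29.2, 0.3]
```

View pics/w2.png

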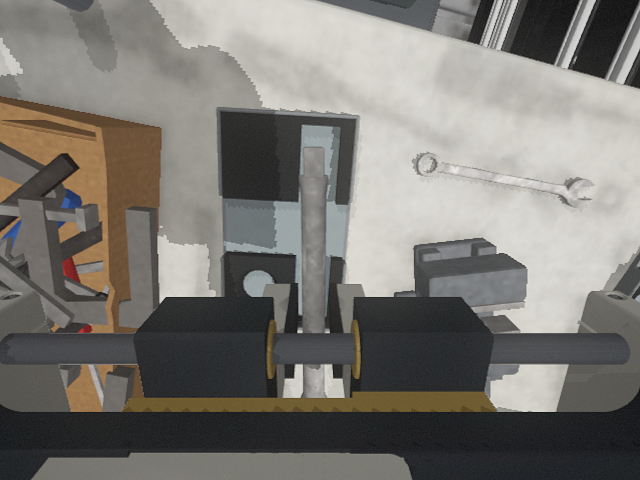

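The bar is held straight. The wrench is visible too, with its ring at (425,163) and its open end at (580,192). I'll lower the bar and measure the wrench from this picture.

Call:
move_arm(
  deltas=[
    {"dp":[-1,29,0],"rotation":[0,1.5,0]},
    {"dp":[-1,29,0],"rotation":[0,1.5,0]},
    {"dp":[-1,22,0],"rotation":[0,0.5,0]},
    {"dp":[0,2,0],"rotation":[0,0,0]},
    {"dp":[0,0,0],"rotation":[0,0,0]},
  ],
)

```text
t: 6.08
eef_pos: [0.5009, -0.0242, 0.0445]
ee_rot: [-1.57, -0.001, 0.174]
force: [0.0, 0.4, -0.8]
width: 0.0153
```

Run:
```python
from h import *
st();plan(.4957,-.0242,.007,10.0)
im=cv2.imread('pics/w2.png')
cv2.imwrite('pics/w2c.png',cv2.resize(im[140:220,400:610],None,fx=3.5,fy=3.5,interpolation=cv2.INTER_CUBIC))
```

```text
t 6.08 p [500.9 -24.2  44.5] rpy [-90.   -0.1  10. ] F [ 0.   0.4 -0.8] w 15.3 q [ 0.34  0.28 -0.59 -0.   -0.7  -1.74]
D [ -5.2  -0.  -37.5] rows 1 rot/row [-0.  -0.   0.1]
1 [-5.2, 37.5, 0.8]
```

View pics/w2c.png

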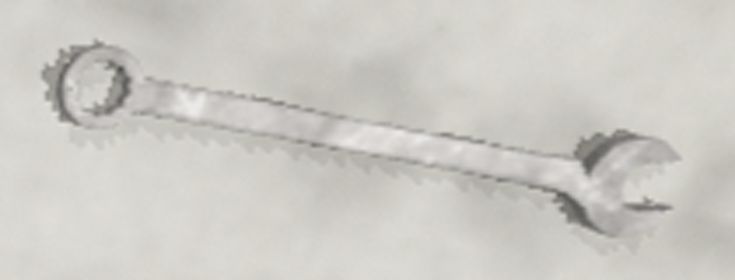

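Call:
move_arm(
  deltas=[
    {"dp":[-3,12,0],"rotation":[0,0,0]},
    {"dp":[-2,12,0],"rotation":[0,0,0]},
    {"dp":[0,8,0],"rotation":[0,0,0]},
    {"dp":[0,1,0],"rotation":[0,0,0]},
    {"dp":[0,0,0],"rotation":[0,0,0]},
  ],
)

```text
t: 6.5
eef_pos: [0.5015, -0.0239, 0.0146]
ee_rot: [-1.571, -0.007, 0.18]
force: [0.4, 0.2, -0.7]
width: 0.0149
```

Run:
```python
from h import *
st();plan(.4957,-.0242,.006,10.0)
d=dict(np.load('/tmp/w2.npz'));T=np.load('/tmp/s2.npz')['T']@d['mount']
k=crop(400,140,3.5)
b=[onz(d,*k(*p),.005,T)*1000 for p in((62,84),(676,180),(158,97),(556,172),(357,134))]
print(np.round(b,1),np.linalg.norm(b[0]-b[1]),(b[0]+b[1])/2)
v=b[3]-b[2];print(np.degrees(np.arctan2(v[1],v[0])))
```

```text
t 6.5 p [501.5 -23.9  14.6] rpy [-90.   -0.4  10.3] F [ 0.4  0.2 -0.7] w 14.9 q [ 0.35  0.32 -0.63  0.   -0.62 -1.74]
D [-5.8 -0.3 -8.6] rows 1 rot/row [-0.   0.3  0.4]
1 [-5.8, 8.6, 0.8]
[[424.3  43.3   5. ]
 [412.3 190.2   5. ]
 [422.   65.6   5. ]
 [417.  162.    5. ]
 [419.4 113.3   5. ]] 147.3411332187536 [418.3024429  116.73590927   5.        ]
92.9557429276112
```

Call:
move_arm(
  deltas=[
    {"dp":[-6,6,0.5],"rotation":[0,0,0]},
    {"dp":[-3,3,0],"rotation":[0,0,0]},
    {"dp":[-1,1,0],"rotation":[0,0,0]},
    {"dp":[0,0,0],"rotation":[0,0,0]},
  ],
)

```text
t: 6.83
eef_pos: [0.4929, -0.0247, 0.0061]
ee_rot: [-1.57, -0.011, 0.181]
force: [-0.1, -0.0, -1.9]
width: 0.0151
```

Run:
```python
from h import *
st();plan(.4957,-.0242,.006,10.0)
```

```text
t 6.83 p [492.9 -24.7   6.1] rpy [-90.   -0.6  10.4] F [-0.1 -0.  -1.9] w 15.1 q [ 0.35  0.32 -0.66  0.   -0.58 -1.74]
D [ 2.8  0.5 -0.1] rows 1 rot/row [-0.   0.4  0.6]
1 [2.9, 0.1, 0.0]
```

Call:
move_arm(
  deltas=[
    {"dp":[2,0.5,0],"rotation":[0,0,0.5]},
    {"dp":[0,0,0],"rotation":[0,0,0]},
  ],
)

```text
t: 7.0
eef_pos: [0.495, -0.0243, 0.0062]
ee_rot: [-1.57, -0.002, 0.181]
force: [0.6, 0.2, -1.0]
width: 0.0152
```

Call:
move_arm(
  deltas=[
    {"dp":[0,0.3,0],"rotation":[0,0,0]},
    {"dp":[0,0,0],"rotation":[0,0,0]},
    {"dp":[0,0,0],"rotation":[0,0,0]},
    {"dp":[0,0,0],"rotation":[0,0,0]},
    {"dp":[0,0,0],"rotation":[0,0,0]},
  ],
  jaw=100,
)

```text
t: 7.42
eef_pos: [0.4966, -0.024, 0.0066]
ee_rot: [-1.57, -0.004, 0.181]
force: [0.3, -0.4, -0.0]
width: 0.0431
```

Run:
```python
from h import *
st()
```

```text
t 7.42 p [496.6 -24.    6.6] rpy [-90.   -0.2  10.4] F [ 0.3 -0.4 -0. ] w 43.1 q [ 0.35  0.33 -0.64  0.   -0.59 -1.74]
```

Call:
move_arm(
  deltas=[
    {"dp":[0,-15,0],"rotation":[0,0,0]},
    {"dp":[0,-40,0],"rotation":[0,0,0]},
    {"dp":[0,-40,0],"rotation":[0,0,0]},
    {"dp":[0,-40,0],"rotation":[0,0,0]},
    {"dp":[0,-40,0],"rotation":[0,0,0]},
  ],
)

```text
t: 7.83
eef_pos: [0.4898, -0.026, 0.1792]
ee_rot: [-1.572, 0.016, 0.18]
force: [1.4, 0.3, 0.2]
width: 0.0531
```

Run:
```python
from h import *
st();plan(.42,-.26,.22,0)
```

```text
t 7.83 p [489.8 -26.  179.2] rpy [-90.1   0.9  10.3] F [1.4 0.3 0.2] w 53.1 q [ 0.35  0.1  -0.44 -0.   -1.04 -1.74]
D [ -69.8 -234.    40.8] rows 7 rot/row [ 0.   1.5 -0.1]
1 [-15.9, -5.5, -31.1]
2 [-15.1, -5.6, -31.5]
3 [-14.2, -5.6, -31.9]
4 [-13.4, -5.7, -32.2]
5 [-12.6, -5.7, -32.6]
6 [-11.7, -5.7, -32.9]
7 [-10.8, -5.8, -33.2]
```

Call:
move_arm(
  deltas=[
    {"dp":[-16,-5,-31],"rotation":[0,1.5,0]},
    {"dp":[-15,-5,-31],"rotation":[0,1.5,0]},
    {"dp":[-14,-5,-32],"rotation":[0,1.5,0]},
    {"dp":[-13,-5,-32],"rotation":[0,1.5,0]},
    {"dp":[-12,-5,-32],"rotation":[0,1.5,0]},
  ],
)

```text
t: 8.25
eef_pos: [0.4464, -0.1918, 0.2183]
ee_rot: [-1.573, -0.006, 0.056]
force: [1.4, 0.1, -0.2]
width: 0.0532
```

Call:
move_arm(
  deltas=[
    {"dp":[-11,0,-33],"rotation":[0,1.5,0]},
    {"dp":[-6,0,-16],"rotation":[0,1,0]},
    {"dp":[0,0,0],"rotation":[0,0,0]},
    {"dp":[0,0,0],"rotation":[0,0,0]},
  ],
)

```text
t: 8.58
eef_pos: [0.4285, -0.2489, 0.2205]
ee_rot: [-1.574, -0.01, 0.003]
force: [0.2, 0.2, -1.3]
width: 0.0536
```

Run:
```python
from h import *
st()
s=arm.get_state();np.savez('/tmp/s3.npz',T=tcpT(s));grab('wrist','w3')
```

```text
t 8.58 p [ 428.5 -248.9  220.5] rpy [-90.2  -0.5   0.2] F [ 0.2  0.2 -1.3] w 53.6 q [-0.13  0.06 -0.39  0.   -1.11 -1.44]
```

View pics/w3.png

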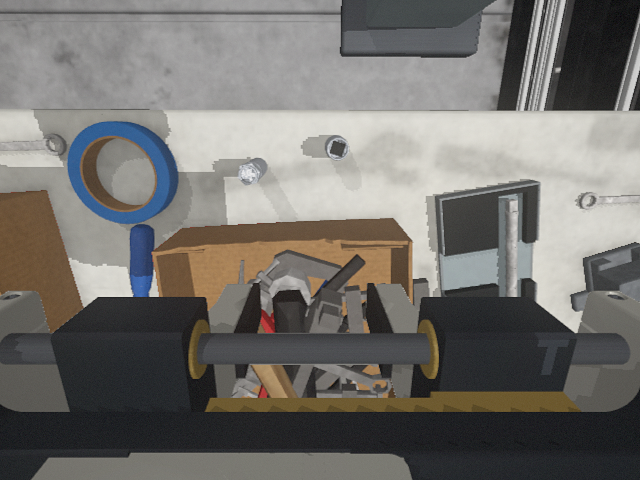

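Plug socket top is near (249,173) and the caliper socket near (337,147). The bar lies in its slot. I'll take a closer crop.

Run:
```python
import cv2
im=cv2.imread('pics/w3.png')
cv2.imwrite('pics/w3c.png',cv2.resize(im[125:195,210:360],None,fx=5,fy=5,interpolation=cv2.INTER_CUBIC))
```

```text
(no output)
```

View pics/w3c.png

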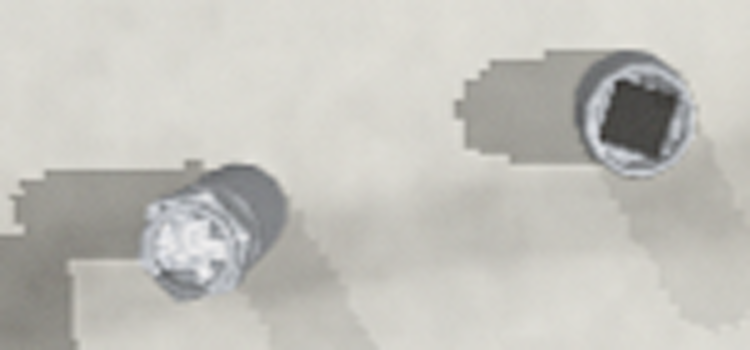

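Run:
```python
from h import *
d=dict(np.load('/tmp/w3.npz'));T=np.load('/tmp/s3.npz')['T']@d['mount']
k=crop(210,125,5)
print('plug top',onz(d,*k(189,248),.064,T),'foot far edge',onz(d,*k(262,190),.0,T))
print('cal top',onz(d,*k(640,119),.04,T))
plan(.385,-.292,.12,0)
```

```text
plug top [ 0.38720436 -0.30932306  0.064     ] foot far edge [ 0.38389705 -0.3051731   0.        ]
cal top [ 0.36599867 -0.22698633  0.04      ]
D [ -43.6  -43.5 -100.5] rows 3 rot/row [0.1 0.1 0.2]
1 [-14.9, 33.4, -14.3]
2 [-14.8, 33.4, -14.4]
3 [-14.7, 33.5, -14.4]
```

Run:
```python
from h import *
d=dict(np.load('/tmp/w3.npz'));T=np.load('/tmp/s3.npz')['T']@d['mount']
for u,v in((179,170),(140,125),(130,240),(152,250)):print(onz(d,u,v,.02,T), d['z_map'][v,u])
zz=d['z_map'][150,100:175:10];print(zz)
c=np.array([(150-d['cx'])/d['fx']*d['z_map'][135,150],(135-d['cy'])/d['fy']*d['z_map'][135,150],d['z_map'][135,150],1]);print(T@c)
plan(.3868,-.309,.12,0)
```

```text
[ 0.38948493 -0.38765793  0.02      ] 0.3748415
[ 0.34576137 -0.42085519  0.02      ] 0.35590863
[ 0.46559639 -0.45050941  0.02      ] 0.3745789
[ 0.47718013 -0.42806637  0.02      ] 0.38817877
[0.36707723 0.3686438  0.36689377 0.36795872 0.36813673 0.34472603
 0.34616372 0.36521113]
[ 0.35521054 -0.41282935  0.01900791  1.        ]
D [ -41.8  -60.5 -100.5] rows 4 rot/row [0.  0.1 0.1]
1 [-10.8, 25.1, -15.0]
2 [-10.7, 25.1, -15.0]
3 [-10.6, 25.1, -15.1]
4 [-10.5, 25.1, -15.1]
```

Call:
move_arm(
  deltas=[
    {"dp":[-11,22,-15],"rotation":[0,0,0.5]},
    {"dp":[-11,22,-15],"rotation":[0,0,0]},
    {"dp":[-11,22,-15],"rotation":[0,0,0]},
    {"dp":[-10,18,-14],"rotation":[0,0,0]},
    {"dp":[0,0,0],"rotation":[0,0,0]},
  ],
)

```text
t: 9.05
eef_pos: [0.389, -0.3059, 0.135]
ee_rot: [-1.575, -0.006, 0.013]
force: [-0.4, 0.1, -0.5]
width: 0.0533
```

Run:
```python
from h import *
st();plan(.3868,-.309,.018,0)
```

```text
t 9.05 p [ 389.  -305.9  135. ] rpy [-90.2  -0.4   0.8] F [-0.4  0.1 -0.5] w 53.3 q [-0.27  0.14 -0.51  0.   -0.91 -1.29]
D [  -2.2   -3.1 -117. ] rows 3 rot/row [0.1 0.3 0.1]
1 [-1.0, 39.0, -0.9]
2 [-0.9, 39.0, -0.9]
3 [-0.8, 39.0, -1.0]
```

Call:
move_arm(
  deltas=[
    {"dp":[-2,25,-3],"rotation":[0,0,0.4]},
    {"dp":[0,25,0],"rotation":[0,0,0]},
    {"dp":[0,25,0],"rotation":[0,0,0]},
    {"dp":[0,20,0],"rotation":[0,0,0]},
    {"dp":[0,5,0],"rotation":[0,0,0]},
  ],
)

```text
t: 9.47
eef_pos: [0.3926, -0.3068, 0.0345]
ee_rot: [-1.577, -0.005, 0.02]
force: [-0.7, 0.5, 0.5]
width: 0.0534
```

Run:
```python
from h import *
st();plan(.3868,-.309,.018,0)
```

```text
t 9.47 p [ 392.6 -306.8   34.5] rpy [-90.4  -0.3   1.1] F [-0.7  0.5  0.5] w 53.4 q [-0.26  0.28 -0.62  0.01 -0.66 -1.29]
D [ -5.8  -2.2 -16.5] rows 1 rot/row [0.4 1.1 0.3]
1 [-5.9, 16.4, -2.0]
```

Call:
move_arm(
  deltas=[
    {"dp":[-4,8,-1.5],"rotation":[0.4,0,0.3]},
    {"dp":[-4,6,-0.5],"rotation":[0,0,0]},
    {"dp":[-1,1,0],"rotation":[0,0,0]},
    {"dp":[0,0,0],"rotation":[0,0,0]},
  ],
)

```text
t: 9.8
eef_pos: [0.3854, -0.3075, 0.0195]
ee_rot: [-1.57, 0.001, 0.025]
force: [0.0, -0.2, 1.2]
width: 0.053
```

Run:
```python
from h import *
st();plan(.3868,-.309,.018,0)
s=arm.get_state();np.savez('/tmp/s4.npz',T=tcpT(s));grab('wrist','w4')
```

```text
t 9.8 p [ 385.4 -307.5   19.5] rpy [-90.    0.    1.4] F [ 0.  -0.2  1.2] w 53.0 q [-0.27  0.31 -0.63 -0.   -0.63 -1.27]
D [ 1.4 -1.5 -1.5] rows 1 rot/row [-0.   1.4 -0. ]
1 [1.4, 1.5, -1.5]
```

View pics/w4.png

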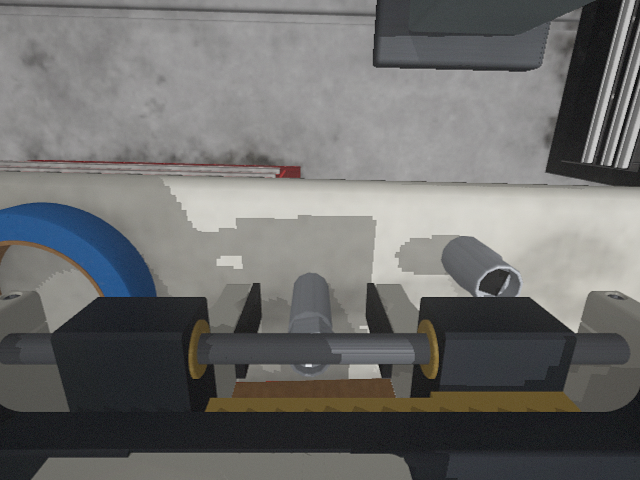

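The plug socket stands between the fingers, centred near column 311. I'll close on it.

Call:
move_arm(
  deltas=[
    {"dp":[1,0.5,-1.5],"rotation":[0,0,0]},
    {"dp":[0,0.3,0],"rotation":[0,0,0]},
    {"dp":[0,0.3,0],"rotation":[0,0,0]},
    {"dp":[0,0.3,0],"rotation":[0,0,0]},
    {"dp":[0,0.3,0],"rotation":[0,0,0]},
  ],
  jaw=255,
)

```text
t: 10.27
eef_pos: [0.3888, -0.3101, 0.021]
ee_rot: [-1.572, -0.005, 0.024]
force: [-0.6, 0.1, -0.0]
width: 0.0256
```

Call:
move_arm(
  deltas=[
    {"dp":[0,0.3,0],"rotation":[0,0,0]},
    {"dp":[0,0.3,0],"rotation":[0,0,0]},
    {"dp":[0,0.3,0],"rotation":[0,0,0]},
  ],
)

```text
t: 10.52
eef_pos: [0.389, -0.3102, 0.0208]
ee_rot: [-1.573, -0.006, 0.025]
force: [-1.6, 2.3, 6.0]
width: 0.0195
```

Run:
```python
from h import *
st()
```

```text
t 10.52 p [ 389.  -310.2   20.8] rpy [-90.1  -0.3   1.4] F [-1.6  2.3  6. ] w 19.5 q [-0.28  0.31 -0.63 -0.   -0.63 -1.27]
```

Call:
move_arm(
  deltas=[
    {"dp":[0,-15,0],"rotation":[0,0,0]},
    {"dp":[0,-35,0],"rotation":[0,0,0]},
    {"dp":[0,-40,0],"rotation":[0,0,0]},
    {"dp":[0,-40,0],"rotation":[0,0,0]},
    {"dp":[0,-30,2],"rotation":[0,0,0]},
  ],
)

```text
t: 10.93
eef_pos: [0.3822, -0.3059, 0.1786]
ee_rot: [-1.565, 0.012, 0.023]
force: [1.6, -0.7, -0.6]
width: 0.0192
```

Run:
```python
from h import *
st();plan(.40,-.11,.19,30)
```

```text
t 10.93 p [ 382.2 -305.9  178.6] rpy [-89.7   0.7   1.3] F [ 1.6 -0.7 -0.6] w 19.2 q [-0.27  0.1  -0.45 -0.   -1.04 -1.27]
D [ 17.8 195.9  11.4] rows 5 rot/row [-0.1 -5.7 -0.1]
1 [4.4, -2.1, 39.1]
2 [8.3, -2.2, 38.5]
3 [12.1, -2.2, 37.4]
4 [15.8, -2.2, 36.0]
5 [19.3, -2.3, 34.3]
```

Call:
move_arm(
  deltas=[
    {"dp":[4,0,39],"rotation":[0,-5,-0.5]},
    {"dp":[8,-1,38],"rotation":[0,-6,0]},
    {"dp":[12,-1,37],"rotation":[0,-6,0]},
    {"dp":[16,-1,36],"rotation":[0,-6,0]},
    {"dp":[19,-1,34],"rotation":[0,-6,0]},
  ],
)

```text
t: 11.35
eef_pos: [0.4029, -0.1123, 0.1915]
ee_rot: [-1.575, -0.011, 0.534]
force: [1.1, 0.5, -1.2]
width: 0.0196
```

Run:
```python
from h import *
st();plan(.557,-.061,.16,95)
```

```text
t 11.35 p [ 402.9 -112.3  191.5] rpy [-90.2  -0.6  30.6] F [ 1.1  0.5 -1.2] w 19.6 q [ 0.2  -0.06 -0.58  0.   -1.04 -1.24]
D [154.1  51.3 -31.5] rows 10 rot/row [ 0.1 -6.4  0. ]
1 [15.8, 3.3, -3.4]
2 [15.4, 3.3, -5.2]
3 [14.7, 3.3, -6.9]
4 [13.8, 3.3, -8.5]
5 [12.8, 3.3, -10.0]
6 [11.6, 3.2, -11.3]
7 [10.2, 3.2, -12.6]
8 [8.8, 3.2, -13.7]
9 [7.2, 3.2, -14.6]
10 [5.5, 3.2, -15.3]
```

Call:
move_arm(
  deltas=[
    {"dp":[15,1,-2],"rotation":[0,-6.4,0.3]},
    {"dp":[15,1,-5],"rotation":[0,-6.4,0.3]},
    {"dp":[14.5,1,-7],"rotation":[0,-6.4,0]},
    {"dp":[14,1,-8.5],"rotation":[0,-6.4,0]},
    {"dp":[13,1,-10],"rotation":[0,-6.4,0]},
  ],
)

```text
t: 11.77
eef_pos: [0.4777, -0.0747, 0.1884]
ee_rot: [-1.577, -0.002, 1.133]
force: [-0.8, -0.4, -0.3]
width: 0.0196
```

Call:
move_arm(
  deltas=[
    {"dp":[11.5,1,-11],"rotation":[0,-6.4,0]},
    {"dp":[10,2,-12.5],"rotation":[0,-6.4,0]},
    {"dp":[9,2,-13.5],"rotation":[0,-6.4,0]},
    {"dp":[5,2,-12],"rotation":[0,-6.4,0]},
    {"dp":[0,0,0],"rotation":[0,0,0]},
  ],
)

```text
t: 12.18
eef_pos: [0.5388, -0.0506, 0.1792]
ee_rot: [-1.575, 0.002, 1.612]
force: [0.3, -0.5, -0.3]
width: 0.0195
```

Run:
```python
from h import *
st();plan(.557,-.061,.09,95)
s=arm.get_state();np.savez('/tmp/s5.npz',T=tcpT(s));grab('wrist','w5')
```

```text
t 12.18 p [538.8 -50.6 179.2] rpy [-90.2   0.1  92.3] F [ 0.3 -0.5 -0.3] w 19.5 q [ 0.27  0.17 -0.36  0.   -1.04 -0.23]
D [ 18.2 -10.4 -89.2] rows 3 rot/row [ 0.1 -0.9 -0. ]
1 [-3.7, 29.8, -5.8]
2 [-3.8, 29.8, -5.8]
3 [-3.9, 29.8, -5.7]
```

View pics/w5.png

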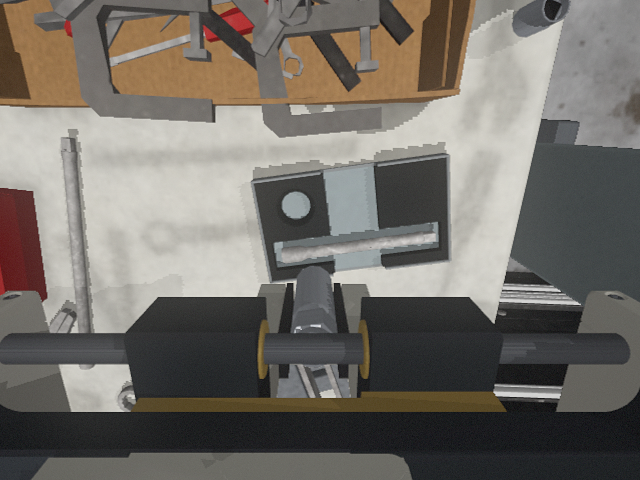

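Run:
```python
from h import *
d=dict(np.load('/tmp/w5.npz'));T=np.load('/tmp/s5.npz')['T']@d['mount']
def cloud(d,T):
    v,u=np.mgrid[:480,:640];z=d['z_map'];m=z>0
    P=np.stack([(u-d['cx'])/d['fx']*z,(v-d['cy'])/d['fy']*z,z,np.ones_like(z)],-1)[m];return (P@T.T)[:,:3]
P=np.vstack([cloud(d,T)]+[ (lambda e:cloud(e,e['cam_to_world']))(dict(np.load(f'/tmp/{n}0.npz'))) for n in('top','side')])
for y in np.arange(-.23,-.09,.01):
    print(round(y,2),[round(float(P[(abs(P[:,0]-x)<.01)&(abs(P[:,1]-y)<.005)][:,2].max(initial=-1)),2) for x in np.arange(.44,.70,.02)])
im=cv2.imread('pics/w5.png')
cv2.imwrite('pics/w5c.png',cv2.resize(im[145:325,240:460],None,fx=3.5,fy=3.5,interpolation=cv2.INTER_CUBIC))
```

```text
-0.23 [0.08, 0.18, 0.17, 0.16, 0.07, 0.14, 0.08, 0.07, 0.07, 0.15, 0.16, 0.16, 0.15]
-0.22 [0.08, 0.07, 0.05, 0.07, 0.07, 0.14, 0.08, 0.07, 0.07, 0.08, 0.08, 0.15, 0.15]
-0.21 [0.09, 0.08, 0.05, 0.07, 0.07, 0.14, 0.14, 0.08, 0.07, 0.08, 0.08, 0.09, 0.14]
-0.2 [0.09, 0.07, 0.05, 0.07, 0.07, 0.14, 0.14, 0.08, 0.06, 0.08, 0.08, 0.08, 0.09]
-0.19 [0.08, 0.07, 0.01, 0.07, 0.07, 0.14, 0.14, 0.08, 0.05, 0.08, 0.01, 0.02, 0.09]
-0.18 [0.08, 0.07, 0.01, 0.07, 0.07, 0.14, 0.14, 0.08, 0.05, 0.08, 0.08, 0.01, 0.09]
-0.17 [0.08, 0.07, 0.01, 0.07, 0.07, 0.01, 0.07, 0.07, 0.01, 0.01, 0.01, 0.01, 0.09]
-0.16 [0.08, 0.08, 0.08, 0.08, 0.08, 0.02, 0.07, 0.07, 0.01, 0.01, 0.01, 0.01, 0.09]
-0.15 [0.0, 0.0, 0.0, 0.08, 0.08, 0.08, 0.08, 0.08, 0.08, 0.08, 0.09, 0.08, 0.09]
-0.14 [0.0, 0.0, 0.0, 0.07, 0.07, 0.07, 0.07, 0.07, 0.0, 0.08, 0.08, 0.09, 0.09]
-0.13 [0.0, 0.0, 0.0, 0.07, 0.07, 0.07, 0.07, 0.07, 0.0, 0.08, 0.08, 0.08, 0.08]
-0.12 [0.02, 0.0, 0.0, 0.0, 0.0, 0.0, 0.0, 0.0, 0.0, 0.0, 0.0, 0.0, 0.0]
-0.11 [0.02, 0.02, 0.02, 0.0, 0.0, 0.0, 0.0, 0.0, 0.01, 0.0, 0.0, 0.0, 0.0]
-0.1 [0.02, 0.02, 0.02, 0.01, 0.01, 0.02, 0.01, 0.0, 0.0, 0.0, 0.0, 0.0, 0.02]
-0.09 [0.02, 0.27, 0.26, 0.27, 0.27, 0.02, 0.27, 0.27, 0.02, 0.26, 0.0, 0.0, 0.02]
```

View pics/w5c.png

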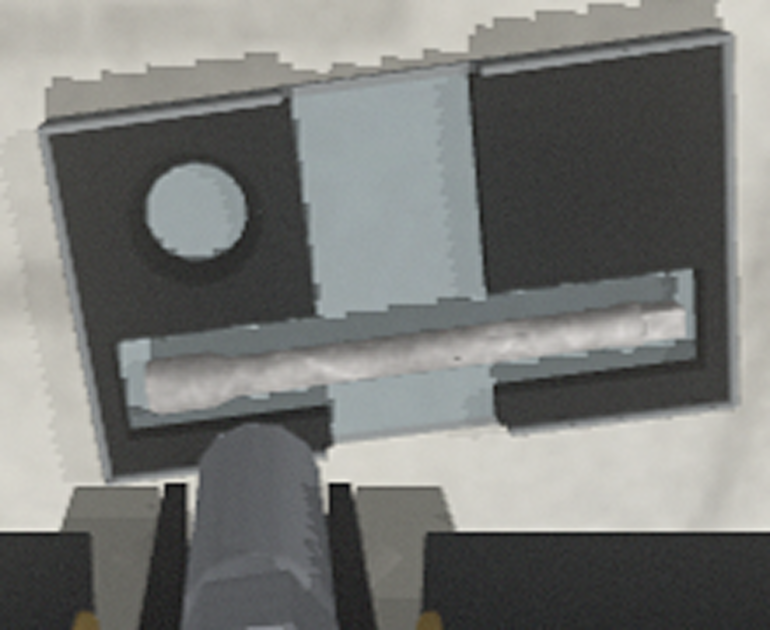

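Run:
```python
from h import *
d=dict(np.load('/tmp/w5.npz'));Tt=np.load('/tmp/s5.npz')['T'];T=Tt@d['mount']
k=crop(240,145,3.5)
w=onz(d,*k(196,211),.005,T);print('well',w*1000)
zf=Tt[2,3]-.0208
e=onz(d,*k(258,424),zf,T); l=onz(d,*k(199,480),zf,T);r=onz(d,*k(322,480),zf,T)
for n,p in(('near edge',e),('l',l),('r',r)): print(n,(np.linalg.inv(Tt)@np.r_[p,1])[:3]*1000)
```

```text
well [556.92145679 -61.1610748    5.        ]
near edge [-10.25253989  20.81414047   0.55174641]
l [-0.42910477 20.83863372 -9.01529689]
r [-0.48874235 20.75519175 10.93689291]
```

Call:
move_arm(
  deltas=[
    {"dp":[-5,10,-9],"rotation":[0.2,0,0]},
    {"dp":[-4,15,-7],"rotation":[0,0,0]},
    {"dp":[-1,20,-2],"rotation":[0,0,0]},
    {"dp":[0,20,0],"rotation":[0,0,0]},
    {"dp":[0,0,0],"rotation":[0,0,0]},
  ],
)

```text
t: 12.65
eef_pos: [0.5543, -0.0612, 0.1129]
ee_rot: [-1.571, 0.0, 1.591]
force: [-0.6, 0.5, -1.4]
width: 0.0195
```

Run:
```python
from h import *
st();plan(.5575,-.061,.05,92.3)
```

```text
t 12.65 p [554.3 -61.2 112.9] rpy [-90.    0.   91.2] F [-0.6  0.5 -1.4] w 19.5 q [ 0.24  0.27 -0.4   0.   -0.9  -0.22]
D [  3.2   0.2 -62.9] rows 2 rot/row [ 0.  -0.6 -0. ]
1 [0.1, 31.4, -1.6]
2 [0.1, 31.4, -1.6]
```

Call:
move_arm(
  deltas=[
    {"dp":[0,22,-3],"rotation":[0,0,0]},
    {"dp":[0,20,-1],"rotation":[0,0,0]},
    {"dp":[0,10,0],"rotation":[0,0,0]},
    {"dp":[0,0,0],"rotation":[0,0,0]},
  ],
)

```text
t: 12.98
eef_pos: [0.5576, -0.0621, 0.0625]
ee_rot: [-1.573, 0.001, 1.583]
force: [-0.5, -0.4, -0.5]
width: 0.0196
```

Run:
```python
from h import *
st();plan(.5575,-.061,.0265,91.2)
```

```text
t 12.98 p [557.6 -62.1  62.5] rpy [-90.1   0.   90.7] F [-0.5 -0.4 -0.5] w 19.6 q [ 0.24  0.33 -0.45  0.   -0.79 -0.23]
D [ -0.1   1.1 -36. ] rows 1 rot/row [ 0.1 -0.5 -0. ]
1 [1.1, 36.0, 0.1]
```

Call:
move_arm(
  deltas=[
    {"dp":[0.5,12,0],"rotation":[0,0,0]},
    {"dp":[0.5,10,0],"rotation":[0,0,0]},
    {"dp":[0,7,0],"rotation":[0,0,0]},
    {"dp":[0,2,0],"rotation":[0,0,0]},
    {"dp":[0,0,0],"rotation":[0,0,0]},
  ],
)

```text
t: 13.4
eef_pos: [0.5593, -0.061, 0.035]
ee_rot: [-1.577, 0.001, 1.581]
force: [-0.4, 0.0, -0.4]
width: 0.0195
```

Run:
```python
from h import *
st();plan(.5575,-.061,.0265,91.2)
```

```text
t 13.4 p [559.3 -61.   35. ] rpy [-90.4   0.   90.6] F [-0.4  0.  -0.4] w 19.5 q [ 0.24  0.37 -0.47  0.   -0.72 -0.23]
D [-1.8  0.  -8.5] rows 1 rot/row [ 0.4 -0.6 -0. ]
1 [0.0, 8.5, 1.9]
```

Call:
move_arm(
  deltas=[
    {"dp":[0,5,2],"rotation":[0.4,0,0]},
    {"dp":[0,4,0],"rotation":[0,0,0]},
    {"dp":[0,1,0],"rotation":[0,0,0]},
    {"dp":[0,0,0],"rotation":[0,0,0]},
  ],
)

```text
t: 13.73
eef_pos: [0.5583, -0.0609, 0.0259]
ee_rot: [-1.572, 0.001, 1.582]
force: [-0.6, 0.4, -0.4]
width: 0.0196
```

Run:
```python
from h import *
st();plan(.5575,-.061,.0265,91.2)
```

```text
t 13.73 p [558.3 -60.9  25.9] rpy [-90.1   0.   90.6] F [-0.6  0.4 -0.4] w 19.6 q [ 0.24  0.39 -0.48  0.   -0.71 -0.23]
D [-0.8 -0.1  0.6] rows 1 rot/row [ 0.1 -0.6 -0. ]
1 [-0.1, -0.6, 0.8]
```

Call:
move_arm(
  deltas=[
    {"dp":[0,1,0.8],"rotation":[0,0,0]},
    {"dp":[0,0.5,0],"rotation":[0,0,0]},
  ],
)

```text
t: 13.9
eef_pos: [0.5587, -0.0609, 0.0259]
ee_rot: [-1.574, 0.001, 1.582]
force: [-0.9, -0.2, 1.2]
width: 0.0194
```

Call:
move_arm(
  deltas=[
    {"dp":[0,0,0],"rotation":[0,0,0]},
    {"dp":[0,0,0],"rotation":[0,0,0]},
    {"dp":[0,0,0],"rotation":[0,0,0]},
    {"dp":[0,0,0],"rotation":[0,0,0]},
    {"dp":[0,0,0],"rotation":[0,0,0]},
  ],
  jaw=120,
)

```text
t: 14.32
eef_pos: [0.5593, -0.0608, 0.0266]
ee_rot: [-1.576, 0.001, 1.582]
force: [-0.6, -0.3, 0.7]
width: 0.0448
```

Call:
move_arm(
  deltas=[
    {"dp":[0,-10,0],"rotation":[0,0,0]},
    {"dp":[0,-30,0],"rotation":[0,0,0]},
    {"dp":[0,-40,0],"rotation":[0,0,0]},
    {"dp":[0,-40,0],"rotation":[0,0,0]},
    {"dp":[0,-20,0],"rotation":[0,0,0]},
  ],
)

```text
t: 14.73
eef_pos: [0.5543, -0.0618, 0.1679]
ee_rot: [-1.562, 0.004, 1.582]
force: [1.8, -0.0, -0.1]
width: 0.0461
```

Run:
```python
from h import *
st();plan(.46,.118,.16,182);plan(.38,.118,.16,2)
```

```text
t 14.73 p [554.3 -61.8 167.9] rpy [-89.5   0.2  90.6] F [ 1.8 -0.  -0.1] w 46.1 q [ 0.24  0.22 -0.33  0.   -1.04 -0.23]
D [-94.3 179.8  -7.9] rows 14 rot/row [-0.  -6.5  0. ]
1 [12.9, 0.6, 6.6]
2 [13.6, 0.6, 5.1]
3 [14.1, 0.6, 3.5]
4 [14.4, 0.6, 1.9]
5 [14.5, 0.6, 0.2]
6 [14.4, 0.5, -1.4]
7 [14.2, 0.5, -3.0]
8 [13.7, 0.5, -4.6]
9 [13.1, 0.5, -6.2]
10 [12.3, 0.5, -7.6]
11 [11.4, 0.5, -9.0]
12 [10.3, 0.5, -10.2]
13 [9.1, 0.6, -11.3]
14 [7.7, 0.6, -12.3]
D [-174.3  179.8   -7.9] rows 13 rot/row [-0.   6.8 -0. ]
1 [14.0, 0.7, 13.2]
2 [12.3, 0.7, 14.8]
3 [10.5, 0.7, 16.2]
4 [8.5, 0.7, 17.3]
5 [6.4, 0.7, 18.2]
6 [4.1, 0.7, 18.8]
7 [1.9, 0.7, 19.2]
8 [-0.4, 0.7, 19.3]
9 [-2.7, 0.7, 19.1]
10 [-4.9, 0.7, 18.6]
11 [-7.1, 0.6, 17.9]
12 [-9.2, 0.6, 16.9]
13 [-11.1, 0.6, 15.7]
```

Run:
```python
from h import *
s=arm.get_state();np.savez('/tmp/s6.npz',T=tcpT(s));grab('wrist','w6');grab('side','side6')
def cloud(d,T):
    v,u=np.mgrid[:480,:640];z=d['z_map'];m=z>0
    P=np.stack([(u-d['cx'])/d['fx']*z,(v-d['cy'])/d['fy']*z,z,np.ones_like(z)],-1)[m];return (P@T.T)[:,:3]
P=np.vstack([ (lambda e:cloud(e,e['cam_to_world']))(dict(np.load(f'/tmp/{n}0.npz'))) for n in('top','side')])
print([round(float(x),2) for x in np.arange(.40,.68,.01)])
for y in np.arange(.04,.19,.01):
    print(round(y,2),[int(1000*float(P[(abs(P[:,0]-x)<.005)&(abs(P[:,1]-y)<.005)][:,2].max(initial=-1))) for x in np.arange(.40,.68,.01)])
```

```text
[0.4, 0.41, 0.42, 0.43, 0.44, 0.45, 0.46, 0.47, 0.48, 0.49, 0.5, 0.51, 0.52, 0.53, 0.54, 0.55, 0.56, 0.57, 0.58, 0.59, 0.6, 0.61, 0.62, 0.63, 0.64, 0.65, 0.66, 0.67, 0.68]
0.04 [2, 3, 5, 8, 2, 2, 5, 2, 1, 5, 2, 3, 1, 4, 2, 2, 2, 4, 2, 3, 2, 2, 3, 3, 2, 4, 3, 18, 17]
0.05 [2, 1, 8, 6, 4, 3, 2, 2, 2, 1, 4, 2, 2, 2, 5, 2, 3, 3, 3, 2, 1, 3, 1, 2, 2, 2, 4, 18, 16]
0.06 [2, 4, 7, 6, 1, 1, 3, 4, 1, 56, 62, 62, 56, 1, 12, 11, 4, 2, 2, 5, 1, 3, 3, 2, 3, 4, 5, 3, 3]
0.07 [5, 2, 7, 6, 1, 2, 2, 3, 4, 60, 62, 63, 60, 59, 12, 13, 10, 3, 3, 2, 1, 2, 3, 2, 2, 3, 1, 3, 3]
0.08 [2, 2, 7, 3, 2, 2, 2, 2, 11, 62, 65, 64, 64, 55, 55, 61, 60, 53, 40, 2, 1, 3, 2, 4, 1, 3, 1, 3, 4]
0.09 [2, 2, 7, 2, 3, 2, 2, 4, 54, 62, 62, 64, 61, 28, 61, 63, 62, 62, 61, 9, 1, 12, 12, 9, 4, 2, 3, 2, 1]
0.1 [3, 2, 6, 3, 3, 4, 3, 14, 64, 63, 64, 63, 60, 14, 59, 62, 61, 61, 60, 28, 27, 22, 12, 12, 2, 3, 2, 3, 4]
0.11 [3, 3, 7, 2, 2, 4, 2, 25, 61, 63, 64, 62, 57, 60, 61, 64, 63, 61, 58, 28, 29, 28, 29, 46, 34, 2, 2, 2, 6]
0.12 [5, 1, 6, 3, 1, 2, 3, 59, 65, 63, 63, 60, 28, 59, 61, 64, 64, 63, 43, 43, 27, 29, 30, 50, 52, 49, 5, 3, 3]
0.13 [1, 2, 8, 3, 4, 3, 2, 3, 61, 61, 61, 60, 29, 59, 61, 61, 62, 61, 45, 44, 46, 41, 49, 50, 53, 49, 2, 2, 17]
0.14 [2, 4, 7, 4, 4, 2, 2, 1, 4, 2, 0, 56, 59, 64, 62, 63, 62, 58, 26, 37, 44, 44, 51, 51, 49, -1000, 2, 4, 29]
0.15 [3, 2, 6, 2, 1, 2, 3, 2, 2, 2, 1, 12, 11, 55, 63, 62, 62, 29, 29, 31, 26, 26, 51, 50, 47, 43, 46, 43, 43]
0.16 [3, 2, 7, 2, 2, 2, 1, 4, 2, 2, 2, 7, 12, 8, 2, 4, 0, 25, 28, 29, 29, 50, 50, 50, 45, 43, 46, 49, 49]
0.17 [1, 7, 7, 5, 1, 2, 3, 3, 1, 5, 5, 3, 3, 2, 3, 2, 3, 2, 12, 13, 28, 51, 49, 52, 43, 4, 3, 52, 49]
0.18 [3, 8, 9, 8, 3, 2, 4, 3, 3, 3, 3, 2, 2, 2, 2, 2, 3, 2, 10, 11, 12, 3, 2, 3, 0, 3, 1, 61, 2]
```

View pics/w6.png

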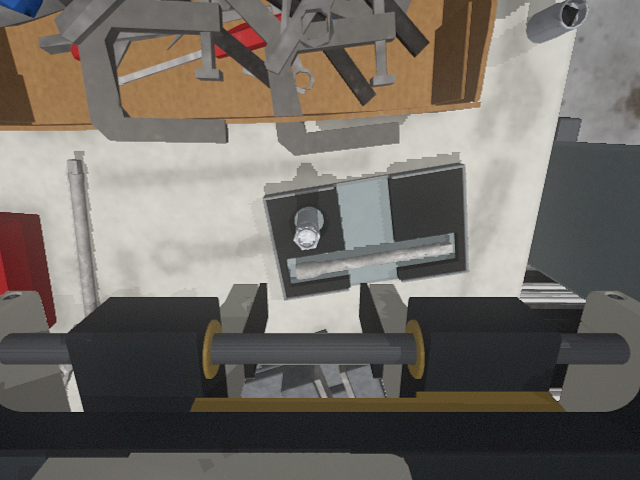

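Run:
```python
from h import *
plan(.418,.150,.16,93)
```

```text
D [-137.5  211.5   -8.3] rows 7 rot/row [-0.  -0.3 -0. ]
1 [30.4, 1.2, 19.3]
2 [30.5, 1.2, 19.1]
3 [30.6, 1.2, 18.9]
4 [30.8, 1.2, 18.8]
5 [30.9, 1.2, 18.6]
6 [31.0, 1.2, 18.4]
7 [31.1, 1.2, 18.2]
```

Call:
move_arm(
  deltas=[
    {"dp":[30,1,19],"rotation":[0,0,0]},
    {"dp":[31,1,19],"rotation":[0,-1,0]},
    {"dp":[31,1,19],"rotation":[0,-1,0]},
    {"dp":[31,1,19],"rotation":[0,0,0]},
    {"dp":[31,1,18],"rotation":[0,0,0]},
  ],
)

```text
t: 15.25
eef_pos: [0.4566, 0.0897, 0.1652]
ee_rot: [-1.569, 0.002, 1.608]
force: [-0.5, 0.1, 0.2]
width: 0.0464
```

Call:
move_arm(
  deltas=[
    {"dp":[30,1,18],"rotation":[0,0,0]},
    {"dp":[20,1,12],"rotation":[0,0,0]},
    {"dp":[0,0,0],"rotation":[0,0,0]},
    {"dp":[0,0,0],"rotation":[0,0,0]},
  ],
)

```text
t: 15.58
eef_pos: [0.4189, 0.1439, 0.1639]
ee_rot: [-1.569, 0.001, 1.613]
force: [0.7, -0.3, -0.1]
width: 0.0464
```

Run:
```python
from h import *
st()
s=arm.get_state();np.savez('/tmp/s7.npz',T=tcpT(s));grab('wrist','w7')
```

```text
t 15.58 p [418.9 143.9 163.9] rpy [-89.9   0.   92.4] F [ 0.7 -0.3 -0.1] w 46.4 q [ 0.78  0.02 -0.57 -0.   -0.98 -0.73]
```

View pics/w7.png

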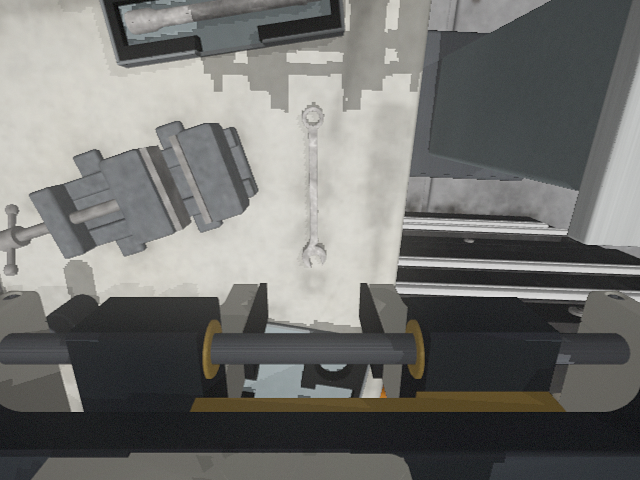

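Run:
```python
import cv2
im=cv2.imread('pics/w7.png')
cv2.imwrite('pics/w7c.png',cv2.resize(im[95:280,280:350],None,fx=3.2,fy=3.2,interpolation=cv2.INTER_CUBIC))
```

```text
(no output)
```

View pics/w7c.png

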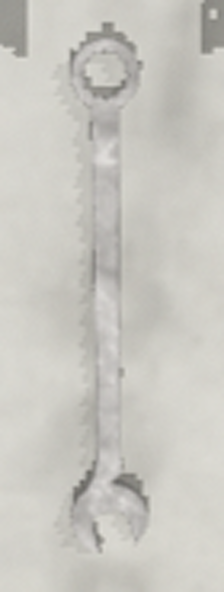

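Run:
```python
from h import *
d=dict(np.load('/tmp/w7.npz'));T=np.load('/tmp/s7.npz')['T']@d['mount']
k=crop(280,95,3.2)
b=[onz(d,*k(*p),.005,T)*1000 for p in((105,35),(111,552),(106,130),(109,460),(107,290))]
print(np.round(b,1),np.linalg.norm(b[0]-b[1]),(b[0]+b[1])/2)
v=b[3]-b[2];print(np.degrees(np.arctan2(v[1],v[0])))
plan(.418,.118,.04,93)
```

```text
[[423.2  42.6   5. ]
 [415.  192.    5. ]
 [421.9  66.9   5. ]
 [417.  162.1   5. ]
 [419.8 110.9   5. ]] 149.6760416880437 [419.13281425 117.29154201   5.        ]
92.99240198904377
D [  -1.1  -25.5 -123.9] rows 4 rot/row [-0.  -0.2 -0. ]
1 [-6.4, 31.0, 0.5]
2 [-6.4, 31.0, 0.5]
3 [-6.4, 31.0, 0.6]
4 [-6.4, 31.0, 0.6]
```

Call:
move_arm(
  deltas=[
    {"dp":[-9,31,0],"rotation":[-1.5,-0.5,0]},
    {"dp":[-9,31,0],"rotation":[-1.5,0,0]},
    {"dp":[-8,28,0],"rotation":[0,0,0]},
    {"dp":[0,15,0],"rotation":[0,0,0]},
    {"dp":[0,0,0],"rotation":[0,0,0]},
  ],
)

```text
t: 16.05
eef_pos: [0.4272, 0.115, 0.058]
ee_rot: [-1.629, -0.003, 1.619]
force: [-1.5, 0.0, -0.8]
width: 0.0465
```

Run:
```python
from h import *
st();plan(.4193,.1173,.003,93)
```

```text
t 16.05 p [427.2 115.   58. ] rpy [-93.3  -0.2  92.8] F [-1.5  0.  -0.8] w 46.5 q [ 0.74  0.14 -0.78  0.06 -0.61 -0.75]
D [ -7.9   2.3 -55. ] rows 2 rot/row [ 1.7 -0.1  0.1]
1 [1.2, 27.2, 5.5]
2 [1.3, 27.4, 4.7]
```

Call:
move_arm(
  deltas=[
    {"dp":[1,18,4],"rotation":[0,0,0]},
    {"dp":[1,17,4],"rotation":[0,0,0]},
    {"dp":[0,10,2],"rotation":[0,0,0]},
    {"dp":[0,2,0],"rotation":[0,0,0]},
    {"dp":[0,0,0],"rotation":[0,0,0]},
  ],
)

```text
t: 16.47
eef_pos: [0.4234, 0.1143, 0.0111]
ee_rot: [-1.63, -0.001, 1.613]
force: [0.8, -0.5, -0.3]
width: 0.0464
```

Run:
```python
from h import *
st();plan(.4193,.1173,.003,93)
```

```text
t 16.47 p [423.4 114.3  11.1] rpy [-93.4  -0.1  92.4] F [ 0.8 -0.5 -0.3] w 46.4 q [ 0.75  0.22 -0.84  0.08 -0.46 -0.78]
D [-4.1  3.  -8.1] rows 1 rot/row [ 3.4 -0.6  0.1]
1 [3.1, 7.9, 4.4]
```

Call:
move_arm(
  deltas=[
    {"dp":[3,6,4],"rotation":[0,-0.5,0]},
    {"dp":[1,2,1],"rotation":[0,0,0]},
    {"dp":[0,0,0],"rotation":[0,0,0]},
  ],
)

```text
t: 16.72
eef_pos: [0.4206, 0.1191, 0.0044]
ee_rot: [-1.633, -0.003, 1.621]
force: [0.6, -0.3, -0.7]
width: 0.0464
```

Run:
```python
from h import *
st();plan(.4193,.1173,.003,93)
grab('wrist','w8')
```

```text
t 16.72 p [420.6 119.1   4.4] rpy [-93.5  -0.2  92.9] F [ 0.6 -0.3 -0.7] w 46.4 q [ 0.77  0.23 -0.86  0.09 -0.43 -0.8 ]
D [-1.3 -1.8 -1.4] rows 1 rot/row [ 3.5 -0.1  0.2]
1 [-1.7, 1.3, 1.5]
```

View pics/w8.png

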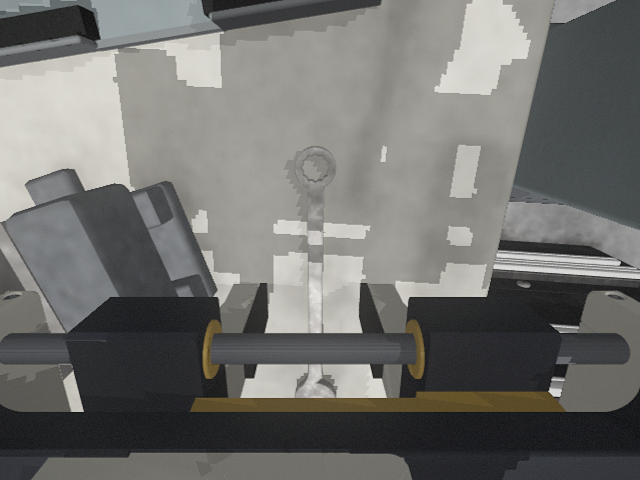

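Call:
move_arm(
  deltas=[
    {"dp":[-1.5,1.5,1.5],"rotation":[0,0,0]},
    {"dp":[0,0.5,0],"rotation":[0,0,0]},
    {"dp":[0,0.5,0],"rotation":[0,0,0]},
    {"dp":[0,0.5,0],"rotation":[0,0,0]},
  ],
  jaw=255,
  squeeze=25,
)

```text
t: 17.1
eef_pos: [0.4199, 0.1183, 0.0025]
ee_rot: [-1.635, -0.005, 1.622]
force: [-0.8, -0.1, 0.1]
width: 0.0249
```

Run:
```python
from h import *
st();plan(.4193,.1173,.0015,93)
```

```text
t 17.1 p [419.9 118.3   2.5] rpy [-93.7  -0.3  92.9] F [-0.8 -0.1  0.1] w 24.9 q [ 0.76  0.23 -0.87  0.09 -0.42 -0.8 ]
D [-0.6 -1.  -1. ] rows 1 rot/row [ 3.7 -0.1  0.3]
1 [-0.9, 0.9, 0.7]
```

Call:
move_arm(
  deltas=[
    {"dp":[-1,1.5,0.5],"rotation":[0.5,0,0]},
    {"dp":[0,0.7,0],"rotation":[0,0,0]},
    {"dp":[0,0.5,0],"rotation":[0,0,0]},
    {"dp":[0,0.5,0],"rotation":[0,0,0]},
    {"dp":[0,0,0],"rotation":[0,0,0]},
  ],
)

```text
t: 17.52
eef_pos: [0.4167, 0.1163, 0.0009]
ee_rot: [-1.62, -0.003, 1.622]
force: [0.8, -0.3, 0.1]
width: 0.007
```

Run:
```python
from h import *
st()
```

```text
t 17.52 p [416.7 116.3   0.9] rpy [-92.8  -0.2  92.9] F [ 0.8 -0.3  0.1] w 7.0 q [ 0.76  0.24 -0.85  0.07 -0.44 -0.77]
```

Call:
move_arm(
  deltas=[
    {"dp":[0,0,0],"rotation":[0,0,0]},
    {"dp":[0,-3,0],"rotation":[0,0,0]},
    {"dp":[0,-8,0],"rotation":[0,0,0]},
    {"dp":[0,-10,0],"rotation":[0,0,0]},
    {"dp":[0,-10,0],"rotation":[0,0,0]},
  ],
)

```text
t: 17.93
eef_pos: [0.4137, 0.1148, 0.0309]
ee_rot: [-1.614, 0.0, 1.621]
force: [1.0, 0.9, -1.2]
width: 0.0069
```

Call:
move_arm(
  deltas=[
    {"dp":[0,-20,0],"rotation":[1,0,0]},
    {"dp":[0,-30,0],"rotation":[1,0,0]},
    {"dp":[0,-30,0],"rotation":[1,0,0]},
    {"dp":[0,-10,0],"rotation":[0,0,0]},
    {"dp":[0,0,0],"rotation":[0,0,0]},
  ],
)

```text
t: 18.35
eef_pos: [0.4105, 0.114, 0.126]
ee_rot: [-1.556, 0.0, 1.622]
force: [-0.0, -0.3, -1.4]
width: 0.007
```

Run:
```python
from h import *
st()
s=arm.get_state();np.savez('/tmp/s9.npz',T=tcpT(s));grab('wrist','w9')
```

```text
t 18.35 p [410.5 114.  126. ] rpy [-89.2   0.   92.9] F [-0.  -0.3 -1.4] w 7.0 q [ 0.73  0.05 -0.64 -0.01 -0.9  -0.67]
```

View pics/w9.png

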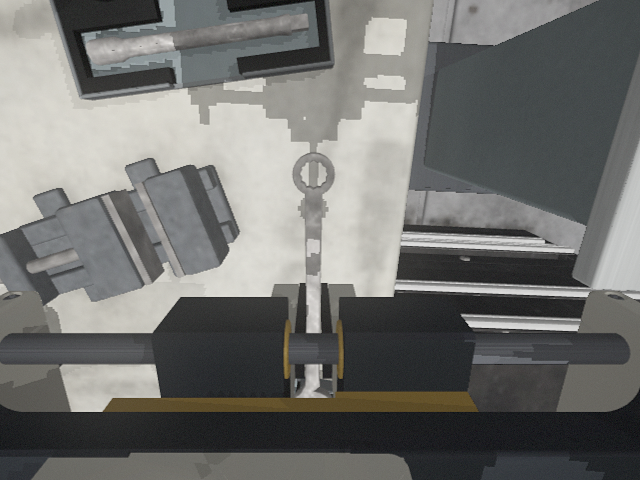

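Run:
```python
from h import *
d=dict(np.load('/tmp/w9.npz'));M=np.linalg.inv(d['mount'])
for y in(-.012,-.007,-.002,.003,.008):
    c=M@[-.073,y,0.0005,1];print(y,c[:2]/c[2]*d['fx']+[d['cx'],d['cy']])
```

```text
-0.012 [313.25293209 155.45997177]
-0.007 [313.26334398 154.51606805]
-0.002 [313.27310627 153.63105449]
0.003 [313.28227793 152.79958655]
0.008 [313.29091096 152.01694746]
```

Run:
```python
from h import *
d=dict(np.load('/tmp/w9.npz'));M=d['mount'];z=d['z_map']
def tp(u,v):
    Z=z[v,u];return (M@[(u-d['cx'])/d['fx']*Z,(v-d['cy'])/d['fy']*Z,Z,1])[:3]*1000
for u,v in((299,172),(329,172),(313,190),(313,215),(313,235),(313,255),(313,275)):print(u,v,tp(u,v).round(1))
```

```text
299 172 [-65.4  -5.6  -5.7]
329 172 [-65.5  -6.4   7.3]
313 190 [-57.5  -5.4   0.4]
313 215 [-45.9  -4.9   0.4]
313 235 [-36.4  -5.1   0.4]
313 255 [-26.5  -5.2   0.4]
313 275 [-16.1  -4.8   0.4]
```

Run:
```python
from h import *
plan(.40,.325,.16,172.3)
```

```text
D [-10.4 211.   34.8] rows 12 rot/row [-0.1 -6.6  0. ]
1 [17.6, -2.9, 0.0]
2 [17.5, -2.9, -2.0]
3 [17.1, -2.9, -4.0]
4 [16.6, -2.9, -6.0]
5 [15.8, -2.9, -7.8]
6 [14.7, -2.9, -9.6]
7 [13.5, -2.9, -11.2]
8 [12.1, -2.9, -12.7]
9 [10.6, -2.9, -14.0]
10 [8.9, -2.9, -15.2]
11 [7.1, -2.9, -16.1]
12 [5.2, -2.9, -16.8]
```

Call:
move_arm(
  deltas=[
    {"dp":[17.5,-3,0],"rotation":[-0.7,-6.6,0]},
    {"dp":[17.5,-3,-2],"rotation":[0,-6.6,0]},
    {"dp":[17,-3,-4],"rotation":[0,-6.6,0]},
    {"dp":[16.5,-3,-6],"rotation":[0,-6.6,0]},
    {"dp":[16,-3,-8],"rotation":[0,-6.6,0]},
  ],
)

```text
t: 18.82
eef_pos: [0.4016, 0.1994, 0.134]
ee_rot: [-1.559, -0.002, 2.213]
force: [0.1, -0.5, -1.0]
width: 0.0067
```

Call:
move_arm(
  deltas=[
    {"dp":[15,-3,-9.5],"rotation":[0,-6.6,0]},
    {"dp":[13.5,-3,-11],"rotation":[0,-6.6,0]},
    {"dp":[12,-3,-13],"rotation":[0,-6.6,0]},
    {"dp":[10.5,-3,-14],"rotation":[0,-6.6,0]},
    {"dp":[9,-3,-15],"rotation":[0,-6.6,0]},
  ],
)

```text
t: 19.23
eef_pos: [0.3904, 0.2878, 0.1402]
ee_rot: [-1.55, -0.013, 2.818]
force: [-0.1, 0.1, -1.3]
width: 0.0068
```

Call:
move_arm(
  deltas=[
    {"dp":[7,-3,-16],"rotation":[0,-6.6,0]},
    {"dp":[2,0,-5],"rotation":[0,-2,0]},
    {"dp":[0,0,0],"rotation":[0,0,0]},
    {"dp":[0,0,0],"rotation":[0,0,0]},
  ],
)

```text
t: 19.57
eef_pos: [0.3854, 0.3125, 0.1363]
ee_rot: [-1.545, -0.021, 2.985]
force: [-0.3, -1.1, 0.4]
width: 0.0069
```

Run:
```python
from h import *
st()
s=arm.get_state();np.savez('/tmp/s10.npz',T=tcpT(s));grab('wrist','w10')
```

```text
t 19.57 p [385.4 312.5 136.3] rpy [-88.5  -1.2 171. ] F [-0.3 -1.1  0.4] w 6.9 q [ 1.07  0.17 -0.47 -0.01 -0.96  0.35]
```

View pics/w10.png

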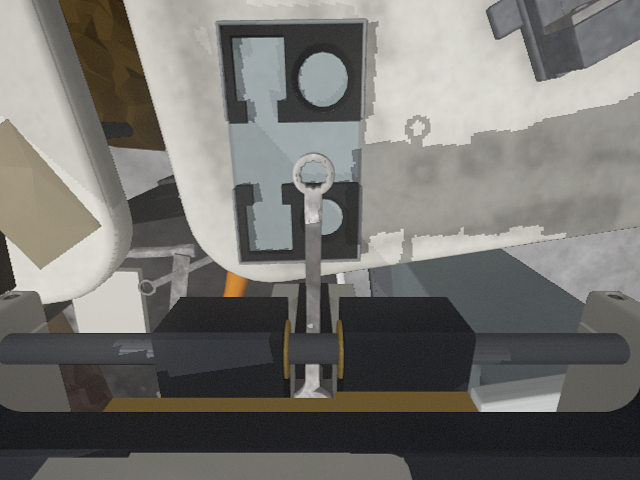

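The whole brake tray is visible, with corners near (218,20), (368,18), (361,262) and (240,262). I'll enlarge it.

Run:
```python
import cv2
im=cv2.imread('pics/w10.png')
cv2.imwrite('pics/w10c.png',cv2.resize(im[10:275,205:385],None,fx=2.2,fy=2.2,interpolation=cv2.INTER_CUBIC))
```

```text
(no output)
```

View pics/w10c.png

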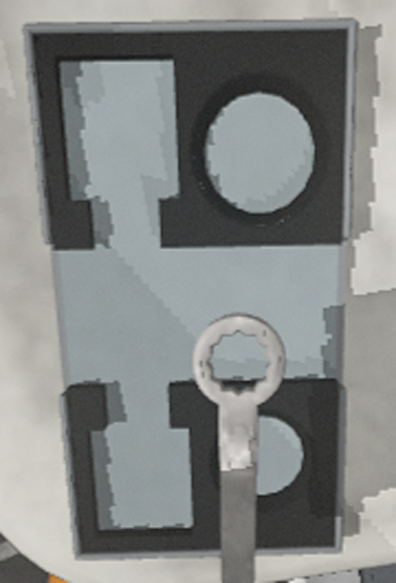

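Run:
```python
from h import *
d=dict(np.load('/tmp/w10.npz'));T=np.load('/tmp/s10.npz')['T']@d['mount']
k=crop(205,10,2.2)
c=[onz(d,*k(*p),.016,T)*1000 for p in((24,26),(355,21),(341,553),(77,556))]
o,a,r=fit2d([(92,53),(92,-53),(-92,-53),(-92,53)],c);print(o,a,r.round(1).tolist())
Ra=R.from_euler('z',a,degrees=True).as_matrix()[:2,:2]
print('wide',o+Ra@[54,-22],'narrow',o+Ra@[-54,-22],'slot',o+Ra@[0,25])
print('wide meas',onz(d,*k(260,153),.005,T)*1000,'narrow right edge',onz(d,*k(303,458),.005,T)*1000)
s=o+Ra@[0,25];plan(s[0]/1000,s[1]/1000,.1,a+180)
```

```text
[446.55946974 312.5988997 ] -7.877537983148374 [[-1.2, -0.4], [-0.9, 1.2], [0.3, 0.8], [1.8, -1.6]]
wide [497.0346495  283.40547188] narrow [390.05381631 298.20754363] slot [449.98587524 337.36298146]
wide meas [497.28173147 283.30095597   5.        ] narrow right edge [386.35525915 282.59178838   5.        ]
D [ 64.7  25.3 -36.2] rows 2 rot/row [-0.8 -0.6  0.6]
1 [-30.3, 17.0, -18.0]
2 [-30.3, 17.5, -17.5]
```

Call:
move_arm(
  deltas=[
    {"dp":[-25,10,-15],"rotation":[-1.5,-1,1]},
    {"dp":[-25,12,-14],"rotation":[0,0,0]},
    {"dp":[-12,10,-5],"rotation":[0,0,0]},
    {"dp":[0,0,0],"rotation":[0,0,0]},
  ],
)

```text
t: 19.95
eef_pos: [0.4525, 0.334, 0.1005]
ee_rot: [-1.571, -0.004, 2.996]
force: [0.1, 1.0, -0.6]
width: 0.0068
```

Run:
```python
from h import *
st();plan(.451,.3373,.04,172.1)
```

```text
t 19.95 p [452.5 334.  100.5] rpy [-90.   -0.2 171.7] F [ 0.1  1.  -0.6] w 6.8 q [ 0.98  0.29 -0.4  -0.   -0.88  0.45]
D [ -1.5   3.3 -60.5] rows 2 rot/row [ 0.  -0.2  0.1]
1 [0.9, 30.3, -1.5]
2 [0.9, 30.3, -1.5]
```

Call:
move_arm(
  deltas=[
    {"dp":[1,25,-3],"rotation":[0,-0.4,0]},
    {"dp":[1,25,0],"rotation":[0,0,0]},
    {"dp":[0,12,0],"rotation":[0,0,0]},
    {"dp":[0,0,0],"rotation":[0,0,0]},
  ],
)

```text
t: 20.28
eef_pos: [0.451, 0.3337, 0.036]
ee_rot: [-1.57, -0.005, 2.993]
force: [-0.7, -0.4, -1.3]
width: 0.0068
```

Run:
```python
from h import *
st();plan(.451,.3373,.007,172.1)
```

```text
t 20.28 p [451.  333.7  36. ] rpy [-89.9  -0.3 171.5] F [-0.7 -0.4 -1.3] w 6.8 q [ 0.98  0.37 -0.46 -0.01 -0.74  0.44]
D [  0.    3.6 -29. ] rows 1 rot/row [-0.1 -0.6  0.3]
1 [0.4, 29.0, -3.6]
```

Call:
move_arm(
  deltas=[
    {"dp":[0.5,8,-5],"rotation":[0,-0.8,0]},
    {"dp":[0.5,8,-1.5],"rotation":[0,0,0]},
    {"dp":[0,8,0],"rotation":[0,0,0]},
    {"dp":[0,3,0],"rotation":[0,0,0]},
    {"dp":[0,0,0],"rotation":[0,0,0]},
  ],
)

```text
t: 20.7
eef_pos: [0.4507, 0.3403, 0.0088]
ee_rot: [-1.571, -0.004, 3.006]
force: [-0.0, -0.4, 0.1]
width: 0.0067
```

Run:
```python
from h import *
st();plan(.451,.3373,.006,172.1)
```

```text
t 20.7 p [450.7 340.3   8.8] rpy [-90.   -0.2 172.2] F [-0.  -0.4  0.1] w 6.7 q [ 0.99  0.42 -0.48 -0.01 -0.68  0.45]
D [ 0.3 -3.  -2.8] rows 1 rot/row [0.  0.1 0.2]
1 [-0.7, 2.8, 3.0]
```

Call:
move_arm(
  deltas=[
    {"dp":[-0.5,2,3],"rotation":[0,0,0]},
    {"dp":[0,1,0],"rotation":[0,0,0]},
    {"dp":[0,0.5,0],"rotation":[0,0,0]},
    {"dp":[0,0.5,0],"rotation":[0,0,0]},
  ],
)

```text
t: 21.03
eef_pos: [0.4512, 0.3376, 0.0057]
ee_rot: [-1.573, -0.003, 3.006]
force: [-1.0, 0.3, 0.9]
width: 0.0066
```

Run:
```python
from h import *
st()
```

```text
t 21.03 p [451.2 337.6   5.7] rpy [-90.1  -0.2 172.2] F [-1.   0.3  0.9] w 6.6 q [ 0.99  0.42 -0.49 -0.01 -0.67  0.45]
```

Call:
move_arm(
  deltas=[
    {"dp":[0,0,0],"rotation":[0,0,0]},
    {"dp":[0,0,0],"rotation":[0,0,0]},
    {"dp":[0,0,0],"rotation":[0,0,0]},
    {"dp":[0,0,0],"rotation":[0,0,0]},
    {"dp":[0,0,0],"rotation":[0,0,0]},
  ],
  jaw=100,
)

```text
t: 21.45
eef_pos: [0.4519, 0.3384, 0.0069]
ee_rot: [-1.575, -0.001, 3.006]
force: [0.4, 0.0, 0.3]
width: 0.0348
```

Call:
move_arm(
  deltas=[
    {"dp":[0,-10,0],"rotation":[0,0,0]},
    {"dp":[0,-30,0],"rotation":[0,0,0]},
    {"dp":[0,-40,0],"rotation":[0,0,0]},
    {"dp":[0,-40,0],"rotation":[0,0,0]},
    {"dp":[0,-30,0],"rotation":[0,0,0]},
  ],
)

```text
t: 21.87
eef_pos: [0.4489, 0.3334, 0.1571]
ee_rot: [-1.56, -0.009, 3.005]
force: [1.9, 1.3, -0.4]
width: 0.053
```

Run:
```python
from h import *
st();plan(.60,.26,.18,172)
d=dict(np.load('/tmp/top0.npz'));k=crop(150,180,4)
print(onz(d,*k(284,42),.06))
```

```text
t 21.87 p [448.9 333.4 157.1] rpy [-89.4  -0.5 172.2] F [ 1.9  1.3 -0.4] w 53.0 q [ 0.99  0.23 -0.33 -0.   -1.02  0.45]
D [151.1 -73.4  22.9] rows 5 rot/row [-0.1  0.   0.1]
1 [-31.9, -4.8, 10.5]
2 [-31.9, -4.7, 10.5]
3 [-31.9, -4.7, 10.4]
4 [-31.9, -4.7, 10.4]
5 [-32.0, -4.6, 10.4]
[0.64923297 0.24525447 0.06      ]
```

Call:
move_arm(
  deltas=[
    {"dp":[-32,0,10],"rotation":[0,0,0]},
    {"dp":[-32,-3,10],"rotation":[0,0,0]},
    {"dp":[-32,-3,10],"rotation":[0,0,0]},
    {"dp":[-32,-3,10],"rotation":[0,0,0]},
    {"dp":[-18,0,6],"rotation":[0,0,0]},
  ],
)

```text
t: 22.28
eef_pos: [0.5932, 0.272, 0.1844]
ee_rot: [-1.579, 0.005, 3.016]
force: [0.8, 0.7, -0.1]
width: 0.0532
```

Call:
move_arm(
  deltas=[
    {"dp":[0,0,0],"rotation":[0,0,0]},
    {"dp":[0,0,0],"rotation":[0,0,0]},
  ],
)

```text
t: 22.45
eef_pos: [0.5966, 0.2694, 0.1857]
ee_rot: [-1.579, 0.006, 3.011]
force: [-0.2, -0.2, -1.0]
width: 0.0533
```

Run:
```python
from h import *
st()
s=arm.get_state();np.savez('/tmp/s11.npz',T=tcpT(s));grab('wrist','w11')
```

```text
t 22.45 p [596.6 269.4 185.7] rpy [-90.5   0.4 172.5] F [-0.2 -0.2 -1. ] w 53.3 q [ 0.72  0.35 -0.1  -0.   -1.11  0.72]
```

View pics/w11.png

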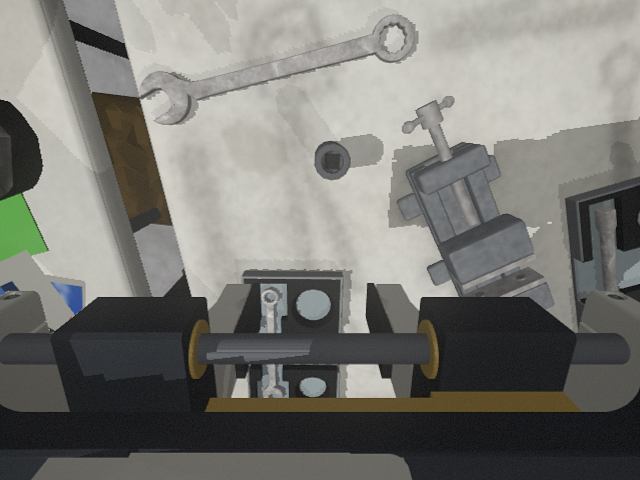

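Run:
```python
from h import *
d=dict(np.load('/tmp/w11.npz'));T=np.load('/tmp/s11.npz')['T']@d['mount']
p=onz(d,333,160.5,.06,T);print(p)
im=cv2.imread('pics/w11.png')
cv2.imwrite('pics/w11c.png',cv2.resize(im[130:195,300:400],None,fx=6,fy=6,interpolation=cv2.INTER_CUBIC))
plan(p[0],p[1],.09,172)
```

```text
[0.65246162 0.24641265 0.06      ]
D [ 56.1 -23.1 -95.6] rows 3 rot/row [ 0.2  0.2 -0.1]
1 [-19.3, 31.9, 5.5]
2 [-19.4, 31.9, 5.3]
3 [-19.5, 31.9, 5.2]
```

View pics/w11c.png

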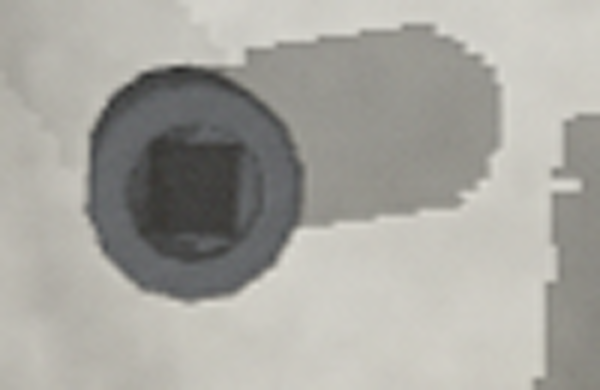

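Call:
move_arm(
  deltas=[
    {"dp":[-20,20,5],"rotation":[0.5,0,0]},
    {"dp":[-20,25,5],"rotation":[0,0,0]},
    {"dp":[-14,25,5],"rotation":[0,0,0]},
    {"dp":[0,15,0],"rotation":[0,0,0]},
    {"dp":[0,0,0],"rotation":[0,0,0]},
  ],
)

```text
t: 22.92
eef_pos: [0.6473, 0.2512, 0.1029]
ee_rot: [-1.574, 0.01, 3.017]
force: [-0.5, -0.8, -0.2]
width: 0.053
```

Run:
```python
from h import *
st();plan(.652,.2465,.016,172.5)
```

```text
t 22.92 p [647.3 251.2 102.9] rpy [-90.2   0.6 172.9] F [-0.5 -0.8 -0.2] w 53.0 q [ 0.65  0.47 -0.11  0.01 -0.98  0.79]
D [  4.7  -4.7 -86.9] rows 3 rot/row [ 0.1  0.1 -0.2]
1 [-1.5, 29.0, 1.5]
2 [-1.6, 29.0, 1.4]
3 [-1.7, 29.0, 1.4]
```

Call:
move_arm(
  deltas=[
    {"dp":[-5,20,5],"rotation":[0,0,-0.5]},
    {"dp":[0,22,0],"rotation":[0,0,0]},
    {"dp":[0,22,0],"rotation":[0,0,0]},
    {"dp":[0,12,0],"rotation":[0,0,0]},
    {"dp":[0,0,0],"rotation":[0,0,0]},
  ],
)

```text
t: 23.33
eef_pos: [0.6498, 0.2503, 0.0302]
ee_rot: [-1.576, 0.004, 3.023]
force: [-1.1, 0.0, -0.7]
width: 0.0533
```

Run:
```python
from h import *
st();plan(.652,.2465,.016,172.5)
```

```text
t 23.33 p [649.8 250.3  30.2] rpy [-90.3   0.2 173.2] F [-1.1  0.  -0.7] w 53.3 q [ 0.65  0.55 -0.16 -0.   -0.85  0.81]
D [  2.2  -3.8 -14.2] rows 1 rot/row [ 0.3  0.7 -0.2]
1 [-2.6, 14.2, 3.6]
```

Call:
move_arm(
  deltas=[
    {"dp":[-2.5,7,4],"rotation":[0.3,0,0]},
    {"dp":[0,5,1],"rotation":[0,0,0]},
    {"dp":[0,2,0],"rotation":[0,0,0]},
    {"dp":[0,0.5,0],"rotation":[0,0,0]},
  ],
)

```text
t: 23.67
eef_pos: [0.6527, 0.2472, 0.0194]
ee_rot: [-1.573, 0.008, 3.026]
force: [0.8, 0.5, -1.0]
width: 0.0536
```

Run:
```python
from h import *
st();plan(.652,.2465,.016,172.5);grab('wrist','w12')
```

```text
t 23.67 p [652.7 247.2  19.4] rpy [-90.1   0.5 173.4] F [ 0.8  0.5 -1. ] w 53.6 q [ 0.64  0.57 -0.17  0.01 -0.83  0.81]
D [-0.7 -0.7 -3.4] rows 1 rot/row [ 0.1  0.9 -0.5]
1 [0.6, 3.4, 0.8]
```

View pics/w12.png

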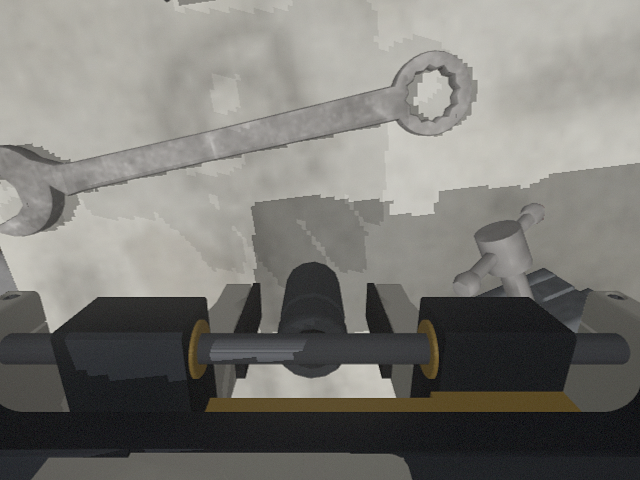

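Socket is centred between the fingers at column 313. I'll close on it.

Call:
move_arm(
  deltas=[
    {"dp":[0.5,2,0.5],"rotation":[0,0,-0.4]},
    {"dp":[0,0.5,0],"rotation":[0,0,0]},
    {"dp":[0,0.3,0],"rotation":[0,0,0]},
    {"dp":[0,0.3,0],"rotation":[0,0,0]},
    {"dp":[0,0.3,0],"rotation":[0,0,0]},
  ],
  jaw=255,
  squeeze=30,
)

```text
t: 24.13
eef_pos: [0.6534, 0.2473, 0.0184]
ee_rot: [-1.575, 0.003, 3.026]
force: [-1.3, -0.1, 2.2]
width: 0.0295
```

Call:
move_arm(
  deltas=[
    {"dp":[0,0.3,0],"rotation":[0,0,0]},
    {"dp":[0,0.3,0],"rotation":[0,0,0]},
  ],
)

```text
t: 24.3
eef_pos: [0.6535, 0.2473, 0.0184]
ee_rot: [-1.576, 0.003, 3.026]
force: [-2.1, -0.4, 3.2]
width: 0.0292
```

Run:
```python
from h import *
st()
```

```text
t 24.3 p [653.5 247.3  18.4] rpy [-90.3   0.2 173.4] F [-2.1 -0.4  3.2] w 29.2 q [ 0.64  0.57 -0.16 -0.   -0.84  0.82]
```

Call:
move_arm(
  deltas=[
    {"dp":[0,-10,0],"rotation":[0,0,0]},
    {"dp":[0,-30,0],"rotation":[0,0,0]},
    {"dp":[0,-40,0],"rotation":[0,0,0]},
    {"dp":[0,-20,0],"rotation":[0,0,0]},
    {"dp":[0,-5,0],"rotation":[0,0,0]},
  ],
)

```text
t: 24.72
eef_pos: [0.6504, 0.245, 0.124]
ee_rot: [-1.569, -0.004, 3.025]
force: [0.5, 0.1, -2.0]
width: 0.0293
```

Run:
```python
from h import *
st();plan(.498,.2834,.13,172.5)
```

```text
t 24.72 p [650.4 245.  124. ] rpy [-89.9  -0.2 173.3] F [ 0.5  0.1 -2. ] w 29.3 q [ 0.64  0.47 -0.06 -0.   -1.05  0.82]
D [-152.4   38.4    6. ] rows 4 rot/row [-0.   0.2  0.1]
1 [39.0, -1.3, -5.1]
2 [39.0, -1.4, -5.0]
3 [39.0, -1.4, -4.8]
4 [39.0, -1.5, -4.7]
```

Call:
move_arm(
  deltas=[
    {"dp":[36,-1,-5],"rotation":[0,0,0]},
    {"dp":[36,-1,-5],"rotation":[0,0,0]},
    {"dp":[36,-1,-5],"rotation":[0,0,0]},
    {"dp":[28,0,-4],"rotation":[0,0,0]},
    {"dp":[0,0,0],"rotation":[0,0,0]},
  ],
)

```text
t: 25.13
eef_pos: [0.5143, 0.2791, 0.1269]
ee_rot: [-1.572, -0.003, 3.02]
force: [-0.3, -1.0, -1.5]
width: 0.0296
```

Run:
```python
from h import *
st();plan(.498,.2834,.065,172.5)
s=arm.get_state();np.savez('/tmp/s13.npz',T=tcpT(s));grab('wrist','w13')
```

```text
t 25.13 p [514.3 279.1 126.9] rpy [-9.00e+01 -1.00e-01  1.73e+02] F [-0.3 -1.  -1.5] w 29.6 q [ 0.83  0.3  -0.32 -0.   -0.95  0.62]
D [-16.3   4.3 -61.9] rows 2 rot/row [0.  0.3 0.1]
1 [8.3, 31.0, -1.1]
2 [8.3, 31.0, -1.1]
```

View pics/w13.png

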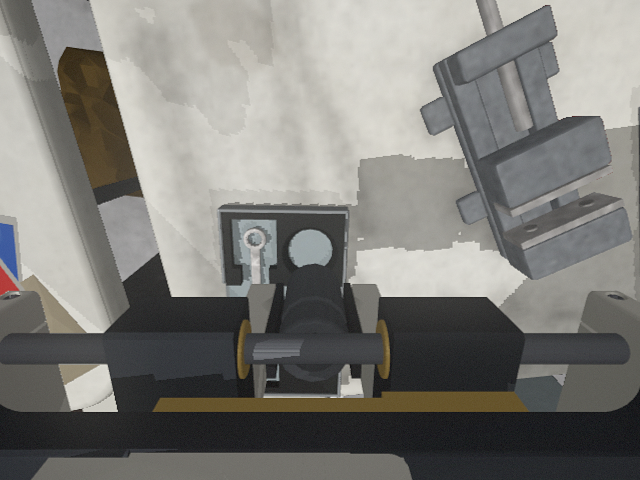

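Run:
```python
from h import *
d=dict(np.load('/tmp/w13.npz'));Tt=np.load('/tmp/s13.npz')['T'];T=Tt@d['mount']
im=cv2.imread('pics/w13.png')
cv2.imwrite('pics/w13c.png',cv2.resize(im[195:345,210:400],None,fx=4,fy=4,interpolation=cv2.INTER_CUBIC))
for p in((314,264),(286,290),(343,290)):
    q=onz(d,*p,Tt[2,3]-.0184,T);print((np.linalg.inv(Tt)@np.r_[q,1])[:3]*1000)
print(onz(d,310,247.5,.005,T)*1000)
```

```text
[-11.56388235  18.36914356   1.03866703]
[  4.26651223  18.42389143 -14.74608285]
[ 4.23449478 18.3960065  17.42399232]
[499.0876557  283.25716124   5.        ]
```

View pics/w13c.png

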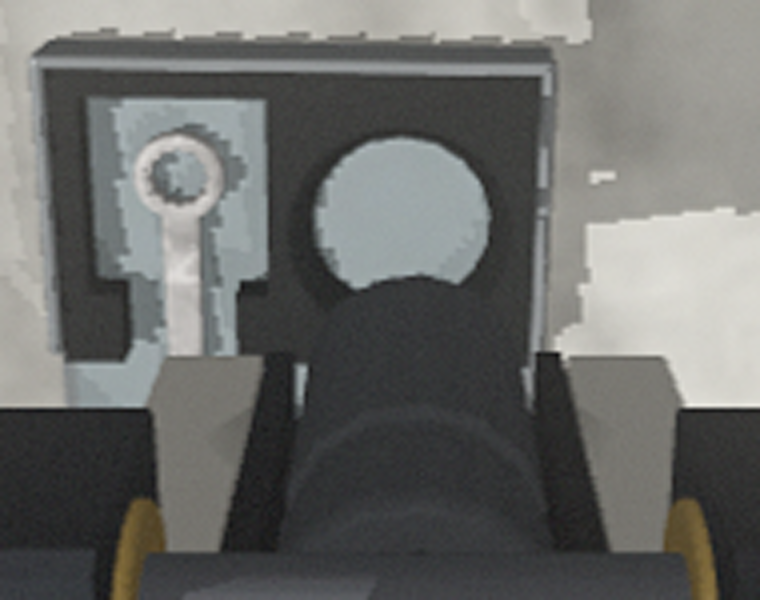

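Run:
```python
from h import *
st();plan(.500,.2843,.065,173)
```

```text
t 25.18 p [516.  279.1 127.1] rpy [-9.010e+01 -1.000e-01  1.731e+02] F [-0.  -0.  -2.4] w 29.6 q [ 0.83  0.3  -0.32 -0.   -0.95  0.62]
D [-16.    5.2 -62.1] rows 2 rot/row [0.  0.  0.1]
1 [8.2, 31.1, -1.6]
2 [8.2, 31.0, -1.6]
```

Call:
move_arm(
  deltas=[
    {"dp":[9,20,-4],"rotation":[0,0,0]},
    {"dp":[7,20,-1],"rotation":[0,0,0]},
    {"dp":[0,18,0],"rotation":[0,0,0]},
    {"dp":[0,0,0],"rotation":[0,0,0]},
  ],
)

```text
t: 25.52
eef_pos: [0.5017, 0.2874, 0.068]
ee_rot: [-1.575, 0.001, 3.022]
force: [-1.0, -0.8, -2.6]
width: 0.0296
```

Run:
```python
from h import *
st();plan(.500,.2843,.024,173)
```

```text
t 25.52 p [501.7 287.4  68. ] rpy [-9.020e+01  1.000e-01  1.731e+02] F [-1.  -0.8 -2.6] w 29.6 q [ 0.86  0.35 -0.4  -0.   -0.81  0.59]
D [ -1.7  -3.1 -44. ] rows 2 rot/row [ 0.1  0.1 -0. ]
1 [0.7, 22.0, 1.7]
2 [0.7, 22.0, 1.7]
```

Call:
move_arm(
  deltas=[
    {"dp":[2,12,3],"rotation":[0.2,0,0]},
    {"dp":[1,12,0],"rotation":[0,0,0]},
    {"dp":[0,8,0],"rotation":[0,0,0]},
    {"dp":[0,2,0],"rotation":[0,0,0]},
    {"dp":[0,0,0],"rotation":[0,0,0]},
  ],
)

```text
t: 25.93
eef_pos: [0.5016, 0.2842, 0.033]
ee_rot: [-1.57, 0.001, 3.021]
force: [1.1, -0.3, -2.0]
width: 0.0295
```

Run:
```python
from h import *
st();plan(.500,.2843,.024,173)
```

```text
t 25.93 p [501.6 284.2  33. ] rpy [-8.990e+01  1.000e-01  1.731e+02] F [ 1.1 -0.3 -2. ] w 29.5 q [ 0.86  0.4  -0.44  0.   -0.74  0.59]
D [-1.6  0.1 -9. ] rows 1 rot/row [-0.1  0.1 -0.1]
1 [1.6, 9.0, 0.1]
```

Call:
move_arm(
  deltas=[
    {"dp":[2,4,0],"rotation":[0,0,0]},
    {"dp":[0,4,0],"rotation":[0,0,0]},
    {"dp":[0,2,0],"rotation":[0,0,0]},
    {"dp":[0,0.5,0],"rotation":[0,0,0]},
  ],
)

```text
t: 26.27
eef_pos: [0.5013, 0.2853, 0.0236]
ee_rot: [-1.572, 0.004, 3.02]
force: [-0.1, -0.1, -0.9]
width: 0.0297
```

Run:
```python
from h import *
st();plan(.500,.2843,.0235,173)
```

```text
t 26.27 p [501.3 285.3  23.6] rpy [-90.1   0.2 173. ] F [-0.1 -0.1 -0.9] w 29.7 q [ 0.86  0.41 -0.45  0.   -0.71  0.59]
D [-1.3 -1.  -0.1] rows 1 rot/row [ 0.1  0.1 -0.2]
1 [1.2, 0.1, 1.1]
```

Call:
move_arm(
  deltas=[
    {"dp":[1,1,1],"rotation":[0,0,0]},
    {"dp":[0,0.5,0],"rotation":[0,0,0]},
  ],
)

```text
t: 26.43
eef_pos: [0.5012, 0.2852, 0.0233]
ee_rot: [-1.574, 0.005, 3.021]
force: [-2.7, -1.5, 3.9]
width: 0.0293
```

Call:
move_arm(
  deltas=[
    {"dp":[0,0,0],"rotation":[0,0,0]},
    {"dp":[0,0,0],"rotation":[0,0,0]},
    {"dp":[0,0,0],"rotation":[0,0,0]},
    {"dp":[0,0,0],"rotation":[0,0,0]},
  ],
  jaw=110,
)

```text
t: 26.77
eef_pos: [0.5013, 0.2856, 0.0241]
ee_rot: [-1.575, 0.006, 3.021]
force: [0.1, 0.0, 0.5]
width: 0.0478
```

Call:
move_arm(
  deltas=[
    {"dp":[0,-10,0],"rotation":[0,0,0]},
    {"dp":[0,-30,0],"rotation":[0,0,0]},
    {"dp":[0,-40,0],"rotation":[0,0,0]},
    {"dp":[0,-40,0],"rotation":[0,0,0]},
    {"dp":[0,-25,0],"rotation":[0,0,0]},
  ],
)

```text
t: 27.18
eef_pos: [0.497, 0.2816, 0.1698]
ee_rot: [-1.563, -0.003, 3.02]
force: [1.6, 0.9, -0.2]
width: 0.0501
```

Run:
```python
from h import *
st();plan(.42,-.05,.2,90)
grab('wrist','w14');grab('top','top14')
```

```text
t 27.18 p [497.  281.6 169.8] rpy [-89.5  -0.2 173.1] F [ 1.6  0.9 -0.2] w 50.1 q [ 0.86  0.24 -0.3   0.   -1.04  0.59]
D [ -77.  -331.6   30.2] rows 12 rot/row [-0.   6.9 -0. ]
1 [3.0, -2.3, 28.2]
2 [-0.4, -2.3, 28.4]
3 [-3.8, -2.3, 28.1]
4 [-7.2, -2.3, 27.5]
5 [-10.4, -2.4, 26.4]
6 [-13.5, -2.4, 24.9]
7 [-16.4, -2.4, 23.1]
8 [-19.1, -2.4, 21.0]
9 [-21.5, -2.5, 18.5]
10 [-23.6, -2.5, 15.8]
11 [-25.3, -2.5, 12.8]
12 [-26.7, -2.5, 9.7]
```

View pics/w14.png

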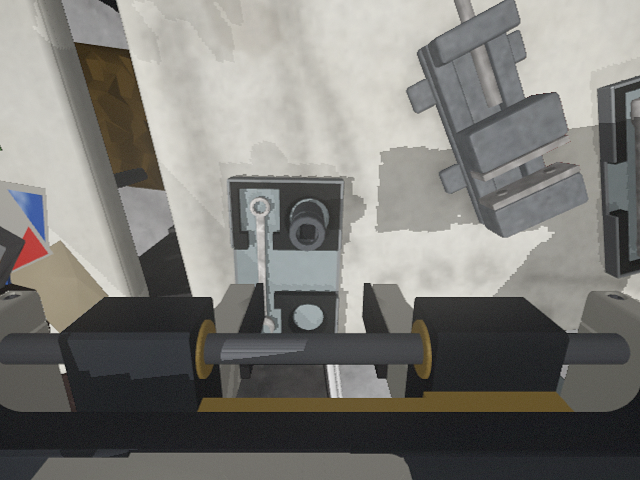

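Call:
move_arm(
  deltas=[
    {"dp":[3,-2,28],"rotation":[0,6.9,0]},
    {"dp":[0,-2,28],"rotation":[0,6.9,0]},
    {"dp":[-4,-2,28],"rotation":[0,6.9,0]},
    {"dp":[-7,-2,27],"rotation":[0,6.9,0]},
    {"dp":[-10,-2,26],"rotation":[0,6.9,0]},
  ],
)

```text
t: 27.7
eef_pos: [0.4657, 0.1467, 0.185]
ee_rot: [-1.574, 0.003, 2.403]
force: [0.8, 0.4, 0.8]
width: 0.0491
```

Call:
move_arm(
  deltas=[
    {"dp":[-13.5,-2,25],"rotation":[0,6.9,0]},
    {"dp":[-16,-2,23],"rotation":[0,6.9,0]},
    {"dp":[-19,-2,21],"rotation":[0,6.9,0]},
    {"dp":[-21,-2,18.5],"rotation":[0,6.9,0]},
    {"dp":[-23.5,-2,16],"rotation":[0,6.9,0]},
  ],
)

```text
t: 28.12
eef_pos: [0.4256, 0.0034, 0.1968]
ee_rot: [-1.576, -0.0, 1.778]
force: [0.8, -0.1, 0.3]
width: 0.0498
```

Run:
```python
from h import *
st();plan(.41,-.20,.2,5)
```

```text
t 28.12 p [425.6   3.4 196.8] rpy [-90.3  -0.  101.9] F [ 0.8 -0.1  0.3] w 49.8 q [ 0.48 -0.05 -0.55  0.   -1.06 -0.27]
D [ -15.6 -203.4    3.2] rows 14 rot/row [0.  6.9 0. ]
1 [-14.0, -0.3, 4.1]
2 [-14.4, -0.2, 2.4]
3 [-14.6, -0.2, 0.6]
4 [-14.5, -0.2, -1.1]
5 [-14.3, -0.2, -2.9]
6 [-13.8, -0.2, -4.6]
7 [-13.2, -0.2, -6.2]
8 [-12.3, -0.2, -7.8]
9 [-11.3, -0.2, -9.2]
10 [-10.1, -0.2, -10.5]
11 [-8.8, -0.2, -11.6]
12 [-7.3, -0.2, -12.6]
13 [-5.7, -0.2, -13.4]
14 [-4.1, -0.2, -14.0]
```

Call:
move_arm(
  deltas=[
    {"dp":[-14,0,4],"rotation":[0,6.9,0]},
    {"dp":[-14,0,2],"rotation":[0,6.9,0]},
    {"dp":[-14,0,0.5],"rotation":[0,6.9,0]},
    {"dp":[-14,0,-1],"rotation":[0,6.9,0]},
    {"dp":[-14,0,-3],"rotation":[0,6.9,0]},
  ],
)

```text
t: 28.53
eef_pos: [0.4159, -0.0738, 0.1991]
ee_rot: [-1.577, -0.006, 1.153]
force: [0.4, -0.3, -0.4]
width: 0.0494
```

Call:
move_arm(
  deltas=[
    {"dp":[-14,0,-4.5],"rotation":[0,6.9,0]},
    {"dp":[-13,0,-6],"rotation":[0,6.9,0]},
    {"dp":[-12,0,-8],"rotation":[0,6.9,0]},
    {"dp":[-11,0,-9],"rotation":[0,6.9,0]},
    {"dp":[-10,0,-10.5],"rotation":[0,6.9,0]},
  ],
)

```text
t: 28.95
eef_pos: [0.4061, -0.1494, 0.2004]
ee_rot: [-1.572, -0.009, 0.528]
force: [0.1, 0.8, 0.4]
width: 0.0497
```

Call:
move_arm(
  deltas=[
    {"dp":[-9,0,-11.5],"rotation":[0,6.9,0]},
    {"dp":[-7,0,-12.5],"rotation":[0,6.9,0]},
    {"dp":[-3,0,-6],"rotation":[0,3,0]},
    {"dp":[0,0,0],"rotation":[0,0,0]},
    {"dp":[0,0,0],"rotation":[0,0,0]},
  ],
)

```text
t: 29.37
eef_pos: [0.3989, -0.1884, 0.2012]
ee_rot: [-1.569, -0.009, 0.214]
force: [-0.3, 0.6, -0.6]
width: 0.0496
```

Run:
```python
from h import *
st();s=arm.get_state();np.savez('/tmp/s15.npz',T=tcpT(s));grab('wrist','w15')
```

```text
t 29.37 p [ 398.9 -188.4  201.2] rpy [-89.9  -0.5  12.3] F [-0.3  0.6 -0.6] w 49.6 q [ 0.   -0.02 -0.52 -0.   -1.07 -1.36]
```

View pics/w15.png

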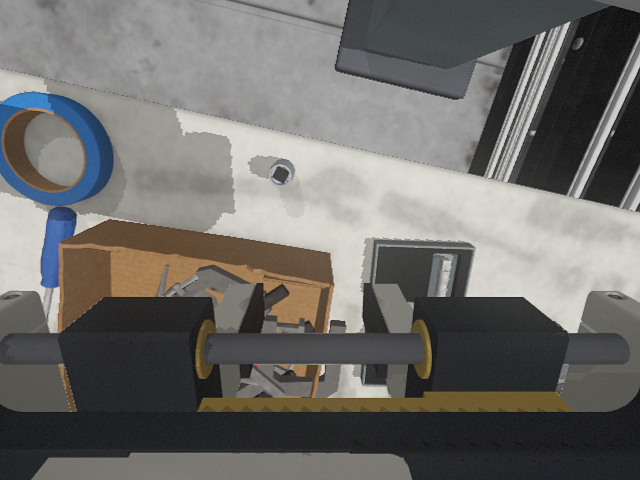

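Run:
```python
from h import *
d=dict(np.load('/tmp/w15.npz'));T=np.load('/tmp/s15.npz')['T']@d['mount']
im=cv2.imread('pics/w15.png')
cv2.imwrite('pics/w15c.png',cv2.resize(im[145:200,240:320],None,fx=8,fy=8,interpolation=cv2.INTER_CUBIC))
print(onz(d,282,172.5,.04,T))
plan(.366,-.227,.1,8)
```

```text
[ 0.3633106  -0.22538925  0.04      ]
D [ -32.9  -38.8 -101.2] rows 3 rot/row [-0.   1.4  0.2]
1 [-13.8, 33.6, -10.4]
2 [-13.4, 33.6, -10.7]
3 [-13.0, 33.7, -11.0]
```

View pics/w15c.png

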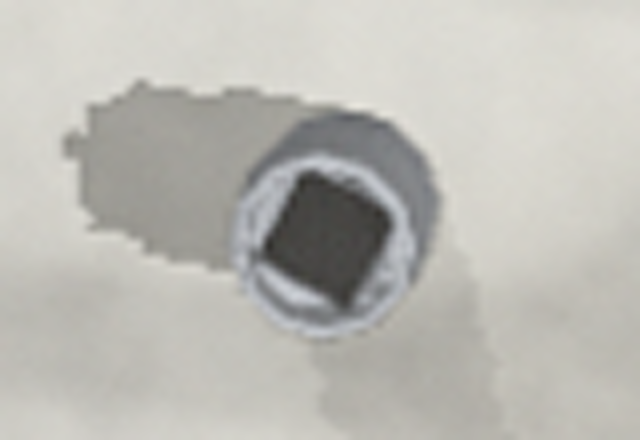

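Call:
move_arm(
  deltas=[
    {"dp":[-14,22,-11],"rotation":[0,2,0.4]},
    {"dp":[-14,25,-11],"rotation":[0,2,0]},
    {"dp":[-12,25,-11],"rotation":[0,0,0]},
    {"dp":[0,10,0],"rotation":[0,0,0]},
    {"dp":[0,0,0],"rotation":[0,0,0]},
  ],
)

```text
t: 29.83
eef_pos: [0.3674, -0.2267, 0.1185]
ee_rot: [-1.57, -0.008, 0.157]
force: [-0.1, -0.3, 0.5]
width: 0.0498
```

Run:
```python
from h import *
st();plan(.366,-.2272,.05,8)
```

```text
t 29.83 p [ 367.4 -226.7  118.5] rpy [-90.   -0.5   9. ] F [-0.1 -0.3  0.5] w 49.8 q [-0.1   0.06 -0.66 -0.   -0.85 -1.32]
D [ -1.4  -0.5 -68.5] rows 2 rot/row [-0.   0.5  0.2]
1 [-1.0, 34.2, -0.2]
2 [-0.9, 34.2, -0.2]
```

Call:
move_arm(
  deltas=[
    {"dp":[-2,22,0],"rotation":[0,0,0.4]},
    {"dp":[-2,22,0],"rotation":[0,0,0]},
    {"dp":[-1,18,0],"rotation":[0,0,0]},
    {"dp":[-1,8,0],"rotation":[0,0,0]},
    {"dp":[0,0,0],"rotation":[0,0,0]},
  ],
)

```text
t: 30.25
eef_pos: [0.3658, -0.2258, 0.0497]
ee_rot: [-1.573, -0.006, 0.169]
force: [0.2, 0.7, 0.0]
width: 0.05
```

Run:
```python
from h import *
st();plan(.366,-.2272,.017,8)
```

```text
t 30.25 p [ 365.8 -225.8   49.7] rpy [-90.1  -0.4   9.7] F [0.2 0.7 0. ] w 50.0 q [-0.09  0.16 -0.75  0.   -0.66 -1.31]
D [  0.2  -1.4 -32.7] rows 1 rot/row [0.1 1.7 0.4]
1 [-0.3, 32.7, -1.3]
```

Call:
move_arm(
  deltas=[
    {"dp":[-1,12,-2],"rotation":[0,0,0.4]},
    {"dp":[-1,12,0],"rotation":[0,0,0]},
    {"dp":[-1,6,0],"rotation":[0,0,0]},
    {"dp":[0,2,0],"rotation":[0,0,0]},
    {"dp":[0,0,0],"rotation":[0,0,0]},
  ],
)

```text
t: 30.67
eef_pos: [0.3687, -0.2271, 0.0212]
ee_rot: [-1.575, -0.005, 0.179]
force: [0.2, 0.1, -0.0]
width: 0.0498
```

Run:
```python
from h import *
st();plan(.366,-.2272,.017,8);grab('wrist','w16')
```

```text
t 30.67 p [ 368.7 -227.1   21.2] rpy [-90.2  -0.3  10.3] F [ 0.2  0.1 -0. ] w 49.8 q [-0.09  0.22 -0.77  0.01 -0.58 -1.31]
D [-2.7 -0.1 -4.2] rows 1 rot/row [0.2 2.3 0.3]
1 [-2.7, 4.2, 0.4]
```

View pics/w16.png

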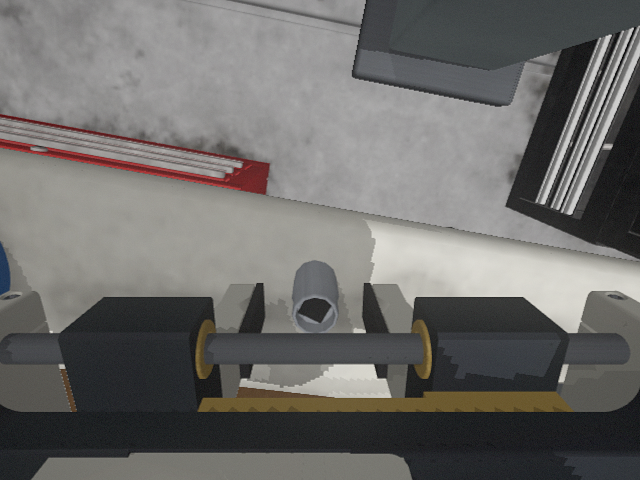

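Call:
move_arm(
  deltas=[
    {"dp":[-3,4,0],"rotation":[0,0,0.3]},
    {"dp":[-1,1,0],"rotation":[0,0,0]},
    {"dp":[-0.5,0.5,0],"rotation":[0,0,0]},
    {"dp":[-0.3,0.3,0],"rotation":[0,0,0]},
    {"dp":[0,0.3,0],"rotation":[0,0,0]},
  ],
  jaw=255,
  squeeze=25,
)

```text
t: 31.13
eef_pos: [0.3654, -0.2281, 0.0171]
ee_rot: [-1.577, -0.003, 0.18]
force: [-0.9, 1.2, 4.7]
width: 0.0233
```

Call:
move_arm(
  deltas=[
    {"dp":[0,0.3,0],"rotation":[0,0,0]},
    {"dp":[0,0.3,0],"rotation":[0,0,0]},
  ],
)

```text
t: 31.3
eef_pos: [0.3654, -0.2281, 0.0171]
ee_rot: [-1.577, -0.004, 0.18]
force: [-1.3, 2.7, 6.5]
width: 0.0231
```

Run:
```python
from h import *
st()
```

```text
t 31.3 p [ 365.4 -228.1   17.1] rpy [-90.3  -0.2  10.3] F [-1.3  2.7  6.5] w 23.1 q [-0.09  0.22 -0.78  0.01 -0.56 -1.31]
```

Call:
move_arm(
  deltas=[
    {"dp":[0,-10,0],"rotation":[0,0,0]},
    {"dp":[0,-30,0],"rotation":[0,0,0]},
    {"dp":[0,-40,0],"rotation":[0,0,0]},
    {"dp":[0,-35,0],"rotation":[0,0,0]},
    {"dp":[2,-10,5],"rotation":[0,0,0]},
  ],
)

```text
t: 31.72
eef_pos: [0.3619, -0.2222, 0.1434]
ee_rot: [-1.573, 0.008, 0.178]
force: [1.8, -0.5, -0.8]
width: 0.0234
```

Run:
```python
from h import *
st();plan(.43,-.03,.15,50,n=7)
```

```text
t 31.72 p [ 361.9 -222.2  143.4] rpy [-90.1   0.5  10.2] F [ 1.8 -0.5 -0.8] w 23.4 q [-0.08  0.02 -0.63  0.01 -0.93 -1.32]
D [ 68.1 192.2   6.6] rows 7 rot/row [-0.  -5.7 -0.1]
1 [14.4, -1.1, 25.3]
2 [16.9, -1.1, 23.7]
3 [19.1, -1.1, 22.0]
4 [21.2, -1.1, 20.0]
5 [23.1, -1.0, 17.8]
6 [24.7, -1.0, 15.4]
7 [26.1, -1.0, 12.9]
```

Call:
move_arm(
  deltas=[
    {"dp":[14,-1,25],"rotation":[0,-5.7,-0.5]},
    {"dp":[17,-1,24],"rotation":[0,-5.7,0]},
    {"dp":[19,-1,22],"rotation":[0,-5.7,0]},
    {"dp":[21,-1,20],"rotation":[0,-5.7,0]},
    {"dp":[23,-1,18],"rotation":[0,-5.7,0]},
  ],
)

```text
t: 32.13
eef_pos: [0.4108, -0.0831, 0.1537]
ee_rot: [-1.579, -0.008, 0.685]
force: [0.6, -0.4, -1.4]
width: 0.0233
```

Run:
```python
from h import *
st();plan(.43,.22,.14,95)
```

```text
t 32.13 p [410.8 -83.1 153.7] rpy [-90.5  -0.5  39.2] F [ 0.6 -0.4 -1.4] w 23.3 q [ 0.28 -0.02 -0.64  0.01 -0.94 -1.17]
D [ 19.2 303.1 -13.7] rows 8 rot/row [ 0.1 -7.   0. ]
1 [25.8, 1.7, 27.8]
2 [29.0, 1.7, 24.5]
3 [31.8, 1.7, 20.8]
4 [34.0, 1.8, 16.8]
5 [35.8, 1.8, 12.5]
6 [37.1, 1.8, 8.1]
7 [37.8, 1.7, 3.5]
8 [37.9, 1.7, -1.1]
```

Call:
move_arm(
  deltas=[
    {"dp":[26,0,28],"rotation":[0.4,-7,0.2]},
    {"dp":[29,0,24.5],"rotation":[0,-7,0]},
    {"dp":[32,0,21],"rotation":[0,-7,0]},
    {"dp":[34,1,17],"rotation":[0,-7,0]},
    {"dp":[36,1,12.5],"rotation":[0,-7,0]},
  ],
)

```text
t: 32.55
eef_pos: [0.4206, 0.1147, 0.1529]
ee_rot: [-1.576, -0.004, 1.311]
force: [1.7, -0.4, -1.1]
width: 0.0235
```

Run:
```python
from h import *
st();plan(.392,.26,.14,95)
```

```text
t 32.55 p [420.6 114.7 152.9] rpy [-90.3  -0.3  75.1] F [ 1.7 -0.4 -1.1] w 23.5 q [ 0.72  0.02 -0.6   0.   -0.94 -0.98]
D [-28.6 145.3 -12.9] rows 4 rot/row [ 0.1 -5.   0.1]
1 [33.2, 3.3, 16.3]
2 [34.5, 3.3, 13.3]
3 [35.6, 3.3, 10.3]
4 [36.3, 3.2, 7.1]
```

Call:
move_arm(
  deltas=[
    {"dp":[33,2,14],"rotation":[0,-5,0]},
    {"dp":[34.5,2,12],"rotation":[0,-5,0]},
    {"dp":[35.5,2,10],"rotation":[0,-5,0]},
    {"dp":[36,2,7],"rotation":[0,-4,0]},
    {"dp":[36,0,3],"rotation":[0,0,0]},
  ],
)

```text
t: 32.97
eef_pos: [0.3851, 0.3032, 0.1449]
ee_rot: [-1.578, -0.003, 1.669]
force: [1.6, 0.1, -0.5]
width: 0.0233
```

Call:
move_arm(
  deltas=[
    {"dp":[18,0,0],"rotation":[0,0,0]},
    {"dp":[0,0,0],"rotation":[0,0,0]},
    {"dp":[0,0,0],"rotation":[0,0,0]},
  ],
)

```text
t: 33.22
eef_pos: [0.3813, 0.3287, 0.144]
ee_rot: [-1.578, -0.003, 1.677]
force: [0.7, -0.9, -1.8]
width: 0.0235
```

Run:
```python
from h import *
st();s=arm.get_state();np.savez('/tmp/s17.npz',T=tcpT(s));grab('wrist','w17')
```

```text
t 33.22 p [381.3 328.7 144. ] rpy [-90.4  -0.2  96.1] F [ 0.7 -0.9 -1.8] w 23.5 q [ 1.11  0.15 -0.48  0.01 -0.94 -1.  ]
```

View pics/w17.png

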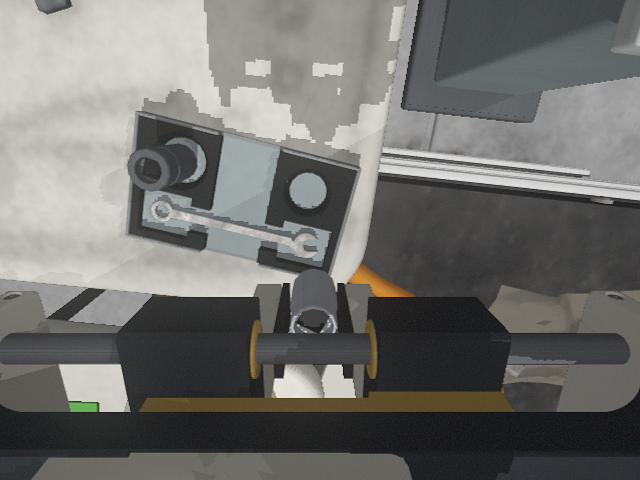

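Run:
```python
from h import *
d=dict(np.load('/tmp/w17.npz'));Tt=np.load('/tmp/s17.npz')['T'];T=Tt@d['mount']
im=cv2.imread('pics/w17.png')
cv2.imwrite('pics/w17c.png',cv2.resize(im[145:345,260:370],None,fx=4,fy=3,interpolation=cv2.INTER_CUBIC))
im2=im[100:290,110:370];cv2.imwrite('pics/w17d.png',cv2.resize(im2,None,fx=3,fy=3,interpolation=cv2.INTER_CUBIC))
print('well',onz(d,307,190.5,.005,T)*1000)
for p in((315,270),(292,290),(337,290)):
    q=onz(d,*p,Tt[2,3]-.0171,T);print((np.linalg.inv(Tt)@np.r_[q,1])[:3]*1000)
```

```text
well [390.51535081 298.37478824   5.        ]
[-9.27858565 17.0638424   1.48726245]
[  2.9382643   17.18691069 -11.38589874]
[ 2.82520479 17.01364077 13.8374147 ]
```

View pics/w17c.png

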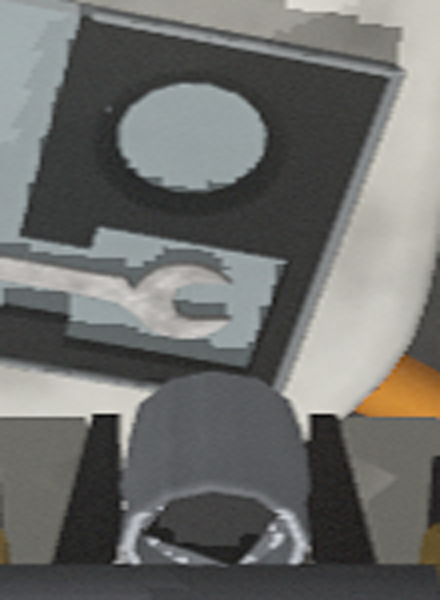

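View pics/w17d.png

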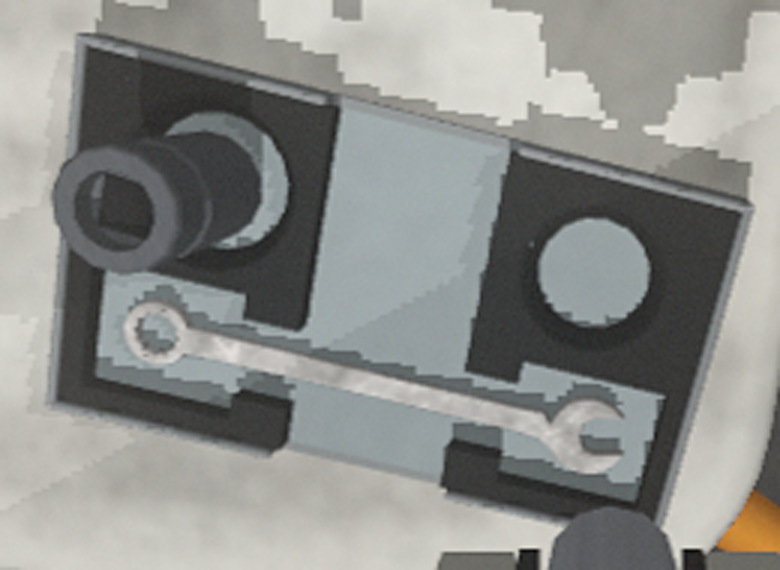

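Run:
```python
from h import *
plan(.392,.2958,.09,96)
```

```text
D [ 10.5 -32.6 -54. ] rows 2 rot/row [0.2 0.  0.1]
1 [-16.9, 27.0, -3.3]
2 [-16.8, 27.0, -3.4]
```

Call:
move_arm(
  deltas=[
    {"dp":[-15,14,-5],"rotation":[0.4,0,0.2]},
    {"dp":[-15,18,-4],"rotation":[0,0,0]},
    {"dp":[-4,15,-2],"rotation":[0,0,0]},
    {"dp":[0,5,0],"rotation":[0,0,0]},
    {"dp":[0,0,0],"rotation":[0,0,0]},
  ],
)

```text
t: 33.68
eef_pos: [0.3971, 0.2907, 0.0912]
ee_rot: [-1.571, -0.001, 1.672]
force: [-0.4, -0.9, -0.3]
width: 0.0233
```

Run:
```python
from h import *
st();plan(.392,.2958,.05,96)
```

```text
t 33.68 p [397.1 290.7  91.2] rpy [-90.   -0.   95.8] F [-0.4 -0.9 -0.3] w 23.3 q [ 1.03  0.2  -0.56 -0.   -0.81 -0.93]
D [ -5.1   5.1 -41.2] rows 2 rot/row [ 0.  -0.1  0. ]
1 [2.8, 20.6, 2.3]
2 [2.8, 20.6, 2.3]
```

Call:
move_arm(
  deltas=[
    {"dp":[5,15,5],"rotation":[0,0,0]},
    {"dp":[2,15,2],"rotation":[0,0,0]},
    {"dp":[0,9,1],"rotation":[0,0,0]},
    {"dp":[0,0,0],"rotation":[0,0,0]},
  ],
)

```text
t: 34.02
eef_pos: [0.3899, 0.2968, 0.0541]
ee_rot: [-1.574, -0.003, 1.669]
force: [-0.5, -0.6, -1.0]
width: 0.0234
```

Run:
```python
from h import *
st();plan(.392,.2958,.023,96)
```

```text
t 34.02 p [389.9 296.8  54.1] rpy [-90.2  -0.2  95.6] F [-0.5 -0.6 -1. ] w 23.4 q [ 1.05  0.24 -0.61  0.   -0.71 -0.96]
D [  2.1  -1.  -31.1] rows 1 rot/row [ 0.2 -0.4  0.2]
1 [-1.3, 31.1, -1.9]
```

Call:
move_arm(
  deltas=[
    {"dp":[-1,10,-1],"rotation":[0.2,0,0.2]},
    {"dp":[0,9,0],"rotation":[0,0,0]},
    {"dp":[0,6,0],"rotation":[0,0,0]},
    {"dp":[0,2,0],"rotation":[0,0,0]},
    {"dp":[0,0,0],"rotation":[0,0,0]},
  ],
)

```text
t: 34.43
eef_pos: [0.3924, 0.297, 0.0268]
ee_rot: [-1.572, -0.002, 1.67]
force: [-0.0, -0.4, -1.2]
width: 0.0233
```

Run:
```python
from h import *
st();plan(.392,.2958,.023,96)
```

```text
t 34.43 p [392.4 297.   26.8] rpy [-90.1  -0.1  95.7] F [-0.  -0.4 -1.2] w 23.3 q [ 1.05  0.29 -0.63  0.   -0.64 -0.95]
D [-0.4 -1.2 -3.8] rows 1 rot/row [ 0.1 -0.3  0.1]
1 [-1.2, 3.8, 0.5]
```

Call:
move_arm(
  deltas=[
    {"dp":[-1,3,0.5],"rotation":[0,0,0]},
    {"dp":[0,1.5,0],"rotation":[0,0,0]},
    {"dp":[0,0.7,0],"rotation":[0,0,0]},
    {"dp":[0,0.3,0],"rotation":[0,0,0]},
  ],
)

```text
t: 34.77
eef_pos: [0.3924, 0.2963, 0.0222]
ee_rot: [-1.573, -0.002, 1.67]
force: [0.3, -0.1, -0.3]
width: 0.0235
```

Run:
```python
from h import *
st()
```

```text
t 34.77 p [392.4 296.3  22.2] rpy [-90.1  -0.1  95.7] F [ 0.3 -0.1 -0.3] w 23.5 q [ 1.05  0.3  -0.64  0.   -0.63 -0.95]
```

Call:
move_arm(
  deltas=[
    {"dp":[0,0.7,0],"rotation":[0,0,0]},
    {"dp":[0,0,0],"rotation":[0,0,0]},
    {"dp":[0,0,0],"rotation":[0,0,0]},
    {"dp":[0,0,0],"rotation":[0,0,0]},
    {"dp":[0,0,0],"rotation":[0,0,0]},
  ],
  jaw=110,
)

```text
t: 35.18
eef_pos: [0.393, 0.2971, 0.0223]
ee_rot: [-1.575, -0.004, 1.671]
force: [0.2, 0.5, -0.1]
width: 0.0479
```

Call:
move_arm(
  deltas=[
    {"dp":[0,-10,0],"rotation":[0,0,0]},
    {"dp":[0,-30,0],"rotation":[0,0,0]},
    {"dp":[0,-40,0],"rotation":[0,0,0]},
    {"dp":[0,-40,0],"rotation":[0,0,0]},
    {"dp":[15,-30,0],"rotation":[0,0,0]},
  ],
)

```text
t: 35.6
eef_pos: [0.3877, 0.3054, 0.1701]
ee_rot: [-1.563, 0.01, 1.668]
force: [0.4, -0.2, -1.4]
width: 0.0498
```

Call:
move_arm(
  deltas=[
    {"dp":[30,-15,0],"rotation":[0,0,0]},
    {"dp":[25,0,-5],"rotation":[0,0,0]},
    {"dp":[0,0,0],"rotation":[0,0,0]},
    {"dp":[0,0,0],"rotation":[0,0,0]},
  ],
)

```text
t: 35.93
eef_pos: [0.3899, 0.3676, 0.1959]
ee_rot: [-1.574, -0.004, 1.669]
force: [0.3, -0.0, -0.3]
width: 0.0497
```

Run:
```python
from h import *
st();grab('wrist','w18');grab('top','top18')
im=cv2.imread('pics/top18.png')
cv2.imwrite('pics/top18c.png',cv2.resize(im[170:330,140:400],None,fx=3,fy=3,interpolation=cv2.INTER_CUBIC))
```

```text
t 35.93 p [389.9 367.6 195.9] rpy [-90.2  -0.2  95.6] F [ 0.3 -0.  -0.3] w 49.7 q [ 1.12  0.15 -0.34  0.   -1.07 -1.03]
```

View pics/w18.png

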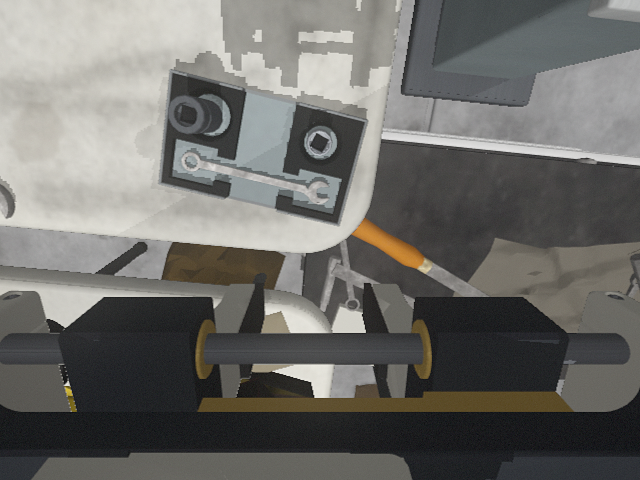

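View pics/top18c.png

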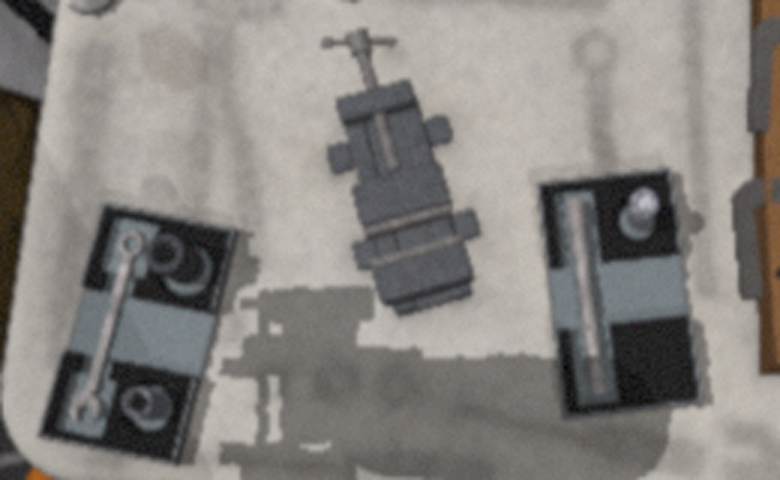

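All five pieces are in their pockets in both views. I'll check their heights with the depth maps.

Run:
```python
from h import *
s=np.load('/tmp/w18.npz');d=dict(s);T=tcpT(arm.get_state())@d['mount'];z=d['z_map']
def h(d,T,u0,u1,v0,v1):
    z=d['z_map'][v0:v1,u0:u1];v,u=np.mgrid[v0:v1,u0:u1]
    P=np.stack([(u-d['cx'])/d['fx']*z,(v-d['cy'])/d['fy']*z,z,np.ones_like(z)],-1)@T.T
    return P[...,:3][z>0]
for n,b in dict(wheel=(172,200,100,132),cal=(306,336,128,156)).items():
    p=h(d,T,*b);print(n,'top',np.percentile(p[:,2],95)*1000)
for n,(u,v) in dict(ring=(183,162),sh1=(215,170),sh2=(240,176),sh3=(280,184),open=(312,195),foamrim=(225,155)).items():
    p=h(d,T,u-1,u+2,v-1,v+2);print(n,(p[:,2]*1000).round(0).tolist())
e=dict(np.load('/tmp/w6.npz'));T6=np.load('/tmp/s6.npz')['T']@e['mount']
p=h(e,T6,295,318,222,245);print('plug',np.percentile(p[:,2],95)*1000)
for u,v in((305,269),(350,260),(400,251),(440,245)):
    print('bar',(h(e,T6,u-1,u+2,v-2,v+3)[:,2].max()*1000).round(1))
```

```text
wheel top 65.60733043845346
cal top 44.82287612498792
ring [11.0, 9.0, 9.0, 10.0, 11.0, 10.0, 9.0, 10.0, 9.0]
sh1 [11.0, 11.0, 10.0, 9.0, 9.0, 9.0, 7.0, 9.0, 9.0]
sh2 [9.0, 9.0, 9.0, 8.0, 9.0, 9.0, 4.0, 9.0, 9.0]
sh3 [9.0, 8.0, 10.0, 9.0, 9.0, 10.0, 9.0, 9.0, 9.0]
open [10.0, 10.0, 10.0, 11.0, 9.0, 10.0, 9.0, 11.0, 9.0]
foamrim [13.0, 14.0, 13.0, 15.0, 14.0, 13.0, 14.0, 12.0, 14.0]
plug 69.62296346359031
bar 22.0
bar 18.8
bar 18.8
bar 19.1
```

All heights match pieces seated on the pocket bottoms. Handing in.

Run:
```python
from h import *
print(arm.job_done());st()
```

```text
the job is handed in; nothing more can be done
None
the job is handed in; nothing more can be done
```

I made up both kits and handed the job in at about 36 s. I placed the pieces in the order you listed them: short bar, plug socket, small wrench, wheel-nut socket, caliper socket. The arm was raised and touching nothing at the end.

- **Position check:** the last top view shows all five pieces in their pockets; the last wrist view shows the same for the brake tray. The sockets are upright and the bar and wrench lie flat in their slots.
- **Height check:** the depth maps give 65.6 mm for the wheel-nut socket top (65 expected), 44.8 mm for the caliper socket (45) and 69.6 mm for the plug socket (69). The wrench reads about 9–11 mm and the bar 19–22 mm, all consistent with resting on the pocket bottoms. The plug socket and bar heights come from a picture taken earlier, before the brake tray was filled.
- **Disagreement:** my first estimate of the plug socket from the top camera was about 17 mm off, because I took its foot for its top. I corrected it from the wrist camera before grasping. No final check failed.

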